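Swap the transport blank for the check plate and latch it

TASK

Take the red transport blank out of the white reader's slot and stand it fully home in the empty grey stand. Then slide the yellow check plate, which waits in another stand, down into the reader's slot until it is fully home, let go, and turn the black latch knob clockwise (seen from above, about 70 degrees) until it clicks past its detent and its steel tongue lies over the plate. Leave the blue spare plate and everything else on the bench where it is.

Things in the scene. Friction and masses are not known exactly. Their poses are not given: they have to be found in the camera images.
- reader: white bench reader fixed to the bench, 150 (x) x 220 (y) x 70 mm high, black panel on its front (-x) face. Origin: centre of the underside. In its top, 45 mm towards its +y end, is a slot 9 mm (x) x 73 mm (y), 45 mm deep, mouth bevelled 4 mm; 50 mm towards its -y end is the latch knob (95 mm from knob axis to slot centre).
- reader_seat (a point): centre of the floor of the reader's slot (25 mm above the bench, 45 mm below the reader's top), axes as the reader's: a plate that is home has its origin here.
- latch_grip (a point): latch knob: black bar 46 mm long (x), 12 mm wide (y), 35 mm high, on a vertical axis. This point: on the axis, 48 mm above the reader's top; the bar spans 27 to 62 mm above it. Below it, 21 to 26 mm above the reader's top, a steel tongue 14 mm wide points 71 mm out along +x. Locked, it lies 4 mm above the shoulder of a plate that is home; a plate not home blocks it.
- latch (a joint): angle of the latch knob in rad, growing clockwise seen from above: 0 open (red dot, tongue towards the robot), 1.2 locked (green dot, tongue over the slot's end). A spring detent of about 0.15 N m holds it at either end; past halfway (0.6) it snaps to the other end. Stop at 1.3.
- blank_plate: the red transport blank, at first in the reader's slot. A flat plate that stands upright on its edge: blade 6 mm thick (x) x 70 mm wide (y) x 62 mm high, on top of it a grip block 14 mm (x) x 36 mm (y) x 36 mm high, 98 mm in all, 90 g. Origin: middle of the blade's lower edge; z up. Same both ways round. 
- check_plate: the yellow check plate with a glass window, at first in one of the stands. A flat plate that stands upright on its edge: blade 6 mm thick (x) x 70 mm wide (y) x 62 mm high, on top of it a grip block 14 mm (x) x 36 mm (y) x 36 mm high, 98 mm in all, 90 g. Origin: middle of the blade's lower edge; z up. Same both ways round. 
- spare_plate: the blue spare plate, in one of the stands; to be left alone. A flat plate that stands upright on its edge: blade 6 mm thick (x) x 70 mm wide (y) x 62 mm high, on top of it a grip block 14 mm (x) x 36 mm (y) x 36 mm high, 98 mm in all, 90 g. Origin: middle of the blade's lower edge; z up. Same both ways round. 
- stand_empty: the empty stand, for the red blank: grey plastic block fixed to the bench, 56 (x) x 92 (y) x 55 mm high, with one slot in its top, 9 mm (x) x 73 mm (y) and 45 mm deep, its mouth bevelled 4 mm. Origin: centre of the underside; the slot is centred on it, its floor 10 mm up. 
- stand_empty_seat (a point): centre of the floor of the empty stand's slot (10 mm above the bench), axes as the stand's: a plate that is home has its origin here.
- stand_check: the stand that holds the yellow check plate at first: grey plastic block fixed to the bench, 56 (x) x 92 (y) x 55 mm high, with one slot in its top, 9 mm (x) x 73 mm (y) and 45 mm deep, its mouth bevelled 4 mm. Origin: centre of the underside; the slot is centred on it, its floor 10 mm up. 
- stand_spare: the stand that holds the blue spare plate: grey plastic block fixed to the bench, 56 (x) x 92 (y) x 55 mm high, with one slot in its top, 9 mm (x) x 73 mm (y) and 45 mm deep, its mouth bevelled 4 mm. Origin: centre of the underside; the slot is centred on it, its floor 10 mm up. 
- tube_rack: steel rack full of purple-capped tubes between reader and stands, 200 (x) x 50 (y) x 96 mm high, loose. Origin: centre of the underside.
- reagent: amber reagent bottle, 64 mm across, 160 mm high, loose. Origin: centre of the underside.
- specimen_jar: clear jar with orange cap, 54 mm across, 65 mm high, loose. Origin: centre of the underside.
- tip_box: blue pipette-tip box with clear lid, 80 (x) x 120 (y) x 48 mm high, loose. Origin: centre of the underside.
- beaker: open white plastic beaker, 66 mm across, 90 mm high, loose. Origin: centre of the underside.
- control_vial: small glass vial with green cap, 34 mm across, 55 mm high, loose. Origin: centre of the underside.
Things that resemble listed ones, but are neither listed nor needed, are in the scene too. There is more than one size of the check_plate; the job needs the middle-sized. There is more than one size of the blank_plate; the job needs the middle-sized.

How it is judged:
By the outcome, as a careful person would: the job done as asked, in the order asked, and still so for the second after the job is handed in, with the robot touching nothing.
It also fails if it takes over 72 s, if anything falls off the work surface, if the arm or the gripper's body presses on something with over 40 N, if the wrist force passes 120 N, or if a joint passes its speed limit or range.

ROBOT

A 6-joint arm with a two-finger parallel gripper is mounted at the origin on the work surface. World frame = base frame: x ahead of the robot, y to its left, z up, the work surface at z = 0. Lengths are in m, angles in rad, forces in N, time in s.
With the tool pointing down it reaches from about 0.35 to 0.85 m from the base axis. Payload 8.1 kg.
Tool frame: the origin (TCP) lies at the very end of the fingers, on their centre line; the grasp point (between the pads) lies arm.grasp_offset behind it (arm.grasp_offset is the distance from the TCP to the grasp point, in m); z points along the fingers, y is the line along which they close (so a half turn about z gives the same grasp; the last joint's range is limited). The gripper opens to 85 mm and grips with 20 to 120 N. Pads are 22 mm wide; open, the fingers measure 114 mm over their backs; the gripper's body (76 mm by 85 mm) begins 54 mm behind the grasp point. The pads swing forward as they close: fully open they stand 13 mm farther back than shut.
Start: joints at [-1.187, 0.13, 1.488, -0, 1.523, -0.085], TCP at [0.271, -0.535, 0.231] pointing down, gripper open.
Joint ranges: [-2.96, 2.96], [-0.89, 2.26], [0.02, 2.5], [-1.34, 4.48], [0, 2.73], [-2.66, 2.66]. Speed limits (rad/s): [2.39, 2.39, 2.79, 3.14, 3.14, 3.14].

INTERFACE

Orientations are given as a rotation vector (axis times angle).
In Python, from cell import arm, imaging, ticket gives the robot as it stands.
- The arm moves only by the tool carry_out, never from a script. Its arguments are lists of equal length, an entry for each row: "travel": the shift along the tool's x, y, z in units of 0.5 m (1.0 is 0.5 m), a list of three; "rot": the turn, a rotation vector about the tool's x, y, z in units of 360 degrees (1.0 is 360 degrees), a list of three. In form: {"travel": [[tx, ty, tz], ...], "rot": [[rx, ry, rz], ...]}. A call has 1 to 12 rows; each row is the pose to reach, as a shift and turn from the pose commanded when the call began, along the tool's axes at that moment, turning the shorter way round; what a row does not reach only later rows make up. A row lasts 1/12 s, in which the tool goes at most 41.7 mm and 7.16 degrees, less where a joint would pass 70% of its speed; a pose out of reach is approached as far as the arm can. A call with a number of a shift or a turn outside -1 to 1 is refused whole. A call with a gripper value outside its range is refused whole. "claw" is the opening, from 0 (shut) to 1 (fully open), set as the call begins (left out, the last holds). The fingers move at their own pace and stop on an object; "force" is the grip in N (left out, the last holds). Time passes only in rows, so rows that repeat a pose let the fingers close. It gives the time, the measured TCP pose, the force, the opening and the grip force at its end, in the units of the state.
- arm.state(): the state, without advancing time (a new reading comes with each control period).
- imaging.snapshot(name): name is "side" or "top"; returns the picture (384x512x3 uint8, red, green, blue); there is no depth.
- imaging.camera_params(name): a dict with "camera_matrix" (3x3 intrinsics, pixels), "k1" (the pictures are not rectified: a ray, as slopes to the right and down, at radius r is drawn at 1 + k1 r^2 times it, then the intrinsics apply), "rvec" (rotation vector, rad) and "tvec" (3), from world to camera coordinates, as OpenCV has them. Camera axes: x right, y down, z forward; pixel columns grow to the right and rows downward; lengths in m; the calibration is good to about 2 mm. A picture is of the moment at which its call begins. camera_params takes no time and is no camera call.
- ticket.finish_job(): hands the job in; it is judged then, once.
The state is a dict: "time": time; "joint_positions": joint angles; "dq": joint speeds; "effort": joint torques, N m; "tcp_pos": TCP position; "eef_rot": TCP orientation; "contact_force": force on the tool from outside, world axes, zero at the start; "moment": the same for the moment, N m; "grip_width": opening from 0.0 (shut) to 1.0 (fully open); "grip_force": force on a finger pad.
Only numpy, scipy, OpenCV 4.12 (cv2) and the standard library are available. Lean on these libraries where they do the work, as an engineer would, in place of code of your own. Each camera call takes 0.05 s, during which the arm holds its last target. There are 200 camera calls.

## Working session

There is one attempt and no reset: what is moved stays moved. The work goes in short steps, Python scripts to look and compute and a tool call to move; the robot and the scene stay as the last step left them, time stands still between calls to the robot, and variables do not carry over. Pictures are saved under pics/ and viewed, at most 10 in all, crops included, and the job is handed in when it is done.

Besides the shell and the picture viewer there is one more tool, called after "Call:" as name(argument=value, ...), one argument or row to a line, values as JSON. carry_out: Moves the arm, as the interface text tells. Its arguments: {"type":"object","properties":{"travel":{"type":"array"},"rot":{"type":"array"},"claw":{"type":"number"},"force":{"type":"number"}},"required":["travel","rot"]}

```bash
ls; mkdir -p pics
python3 - <<'E'
from cell import arm, imaging
import cv2
for n in ("top","side"):
    im=imaging.snapshot(n); cv2.imwrite(f"pics/{n}0.png",cv2.resize(im[:,:,::-1],None,fx=1.5,fy=1.5,interpolation=cv2.INTER_CUBIC)); cv2.imwrite(f"{n}_raw.png",im[:,:,::-1])
    print(n,imaging.camera_params(n))
print(arm.state(),arm.grasp_offset)
E
```

```text
pics
top {'camera_matrix': array([[412.40858723,   0.        , 256.31786765],
       [  0.        , 412.40858723, 185.08654498],
       [  0.        ,   0.        ,   1.        ]]), 'k1': -0.08854780506509687, 'rvec': array([ 2.14996035, -2.16359041,  0.16400034]), 'tvec': array([-0.02401755,  0.57892795,  1.1102754 ])}
side {'camera_matrix': array([[432.28508167,   0.        , 258.54702967],
       [  0.        , 432.28508167, 187.35595103],
       [  0.        ,   0.        ,   1.        ]]), 'k1': -0.14330345430453728, 'rvec': array([ 2.1512045 , -0.09731596,  0.06045405]), 'tvec': array([-0.53900552,  0.09747931,  1.37159703])}
{'time': 0.1, 'joint_positions': array([-1.18739395e+00,  1.31096395e-01,  1.48919283e+00,  7.00770886e-05,
        1.52301988e+00, -8.53846476e-02]), 'dq': array([ 0.00060798,  0.00042202, -0.00263095,  0.00159103, -0.00038677,
       -0.00015937]), 'effort': array([ 1.21419202e-03, -5.70955074e+01, -5.01940405e+01, -1.71424463e-04,
        8.25043389e-03,  6.02584282e-05]), 'tcp_pos': array([ 0.2709424 , -0.53477006,  0.23033059]), 'eef_rot': array([-3.05402710e+00, -7.29242850e-01,  2.91385812e-04]), 'contact_force': array([-0.22561068,  0.07374471, -0.75998045]), 'moment': array([ 0.00919594, -0.05856728, -0.05574353]), 'grip_force': 0.0, 'grip_width': 1.0007392480041621} 0.0187
```

View pics/top0.png

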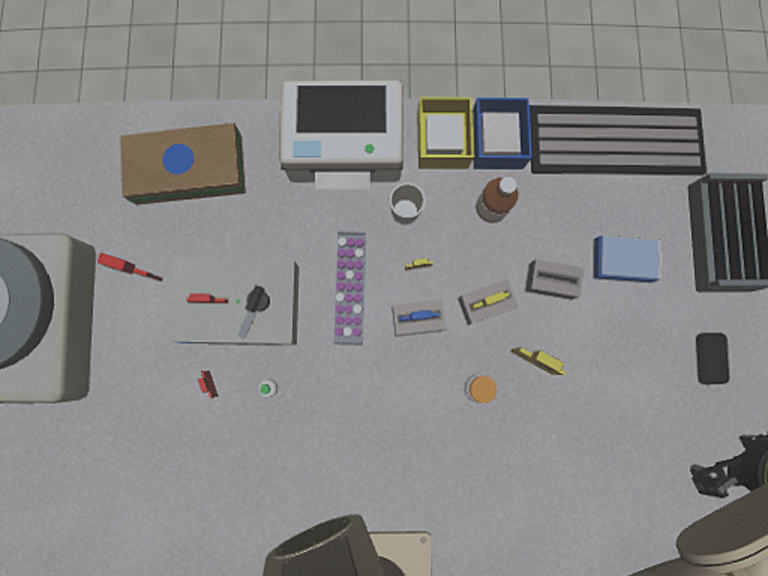

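View pics/side0.png

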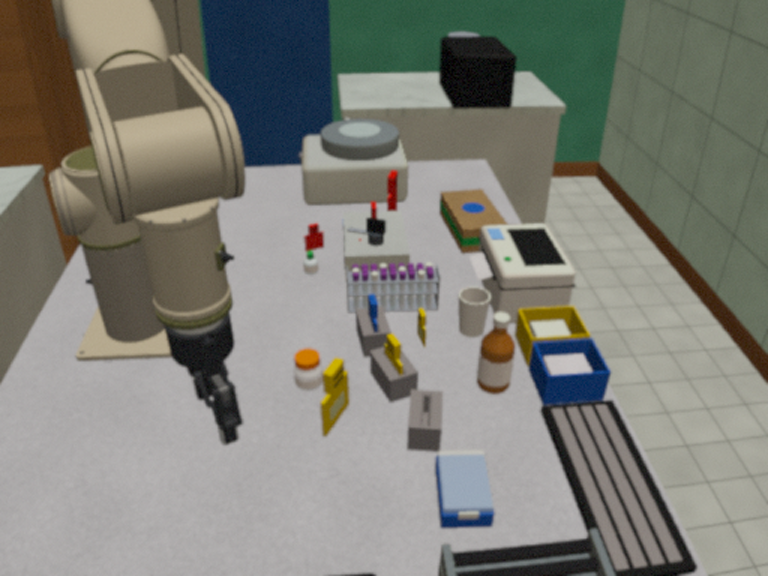

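The top view has +x up and +y left. It shows the reader with the red blank at about (200,298), the knob at (258,298) and the tongue at (245,322). The blue stand is at (418,316), the yellow check stand at (490,300) and the empty stand at (556,278). The large and small decoys lie elsewhere. Next I'll zoom in on these regions.

Run:
```python
import cv2,numpy as np
im=cv2.imread("top_raw.png")
a=im[165:240,110:205]; b=im[165:240,255:395]
A=cv2.resize(a,None,fx=5.5,fy=5.5,interpolation=cv2.INTER_CUBIC);B=cv2.resize(b,None,fx=5.5,fy=5.5,interpolation=cv2.INTER_CUBIC)
cv2.imwrite("pics/cA.png",A);cv2.imwrite("pics/cB.png",B)
```

```text
(no output)
```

View pics/cA.png

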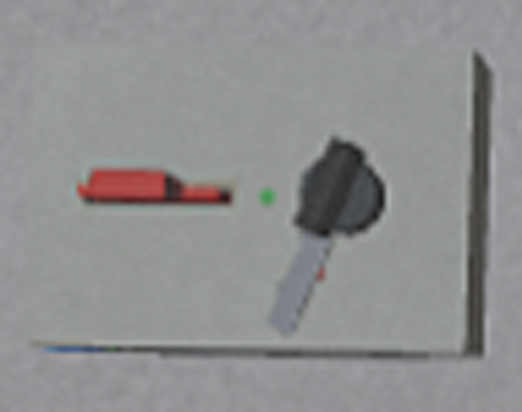

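View pics/cB.png

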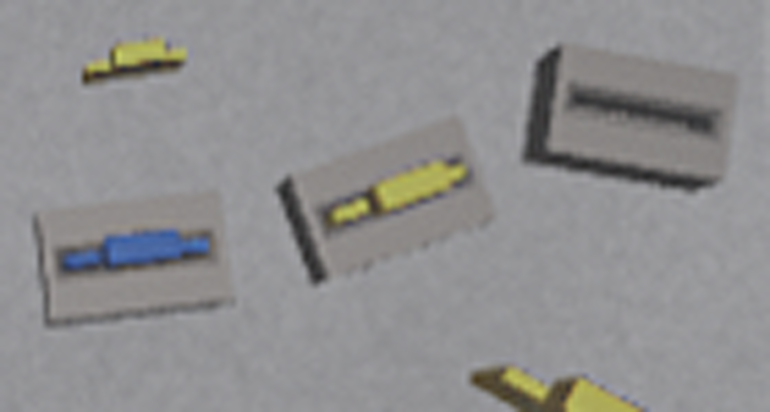

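The first crop shows the red grip block at about (127,184), the knob bar at (335,188) and the tongue pointing down-left to (283,330). The second shows the yellow plate's block at (420,187) in its stand and the empty slot at (643,110).

```bash
cat > h.py <<'E'
import cv2,numpy as np
from cell import arm,imaging
def cam(n):
    p=imaging.camera_params(n);R=cv2.Rodrigues(p["rvec"])[0]
    return p["camera_matrix"],np.array([p["k1"],0,0,0.]),R,np.ravel(p["tvec"])
def ray(n,px):
    K,d,R,t=cam(n);u=cv2.undistortPoints(np.float64(px).reshape(-1,1,2),K,d)[:,0]
    return -R.T@t,np.c_[u,np.ones(len(u))]@R
def plane(n,px,z):
    c,v=ray(n,px);return c+v*((z-c[2])/v[:,2])[:,None]
def proj(n,P):
    K,d,R,t=cam(n);return cv2.projectPoints(np.float64(P).reshape(-1,1,3),cv2.Rodrigues(R)[0],t,K,d)[0][:,0]
E
python3 - <<'E'
from h import *
np.set_printoptions(precision=4,suppress=True)
print("cams",ray("top",[[0,0]])[0],ray("side",[[0,0]])[0])
A=lambda p:(np.array(p)+.5)/5.5-.5+[110,165]
B=lambda p:(np.array(p)+.5)/5.5-.5+[255,165]
for nm,f,pts,z in [("chk",B,[(290,180),(458,118),(495,215),(322,278)],.055),("emp",B,[(560,45),(738,72),(718,183),(542,157)],.055),
  ("reader",A,[(38,45),(475,50),(465,350),(35,343)],.07),("empslot",B,[(570,86),(720,114),(715,132),(570,106)],.055)]:
    P=plane("top",f(pts),z)[:,:2];e=np.linalg.norm(P-np.roll(P,-1,0),axis=1)
    print(nm,P.mean(0),e,"ang",[np.degrees(np.arctan2(*(P[i]-P[j])[::-1])).round(1) for i,j in((0,1),(3,2))])
im=cv2.imread("top_raw.png");hsv=cv2.cvtColor(im,cv2.COLOR_BGR2HSV).astype(int);H,S,V=hsv.transpose(2,0,1)
def blob(mask,box,nm,z):
    m=np.zeros(mask.shape,np.uint8);x0,y0,x1,y1=box;m[y0:y1,x0:x1]=mask[y0:y1,x0:x1]
    ys,xs=np.nonzero(m);P=plane("top",np.c_[xs,ys],z)[:,:2]
    c,s,a=cv2.minAreaRect(np.float32(P));print(nm,len(xs),"mean",P.mean(0),"rect",np.array(c),np.array(s),a)
for t in (90,130,160):
    blob((H>20)&(H<35)&(S>80)&(V>t),(310,190,345,210),"yel V%d"%t,.108)
    blob(((H<8)|(H>172))&(S>100)&(V>t),(120,190,155,205),"red V%d"%t,.123)
blob((V<85),(157,185,185,212),"knob",.132)
blob((H>40)&(H<80)&(S>80),(150,195,165,205),"greendot",.07)
d=proj("side",[[0.5,0,0.055]]);print(d)
E
```

```text
cams [ 0.4212 -0.0107  1.1794] [ 0.4299 -1.1373  0.8385]
chk [ 0.5328 -0.2183] [0.0912 0.052  0.0932 0.0513] ang [np.float64(109.8), np.float64(109.3)]
emp [ 0.5743 -0.3464] [0.0925 0.0582 0.0908 0.0583] ang [np.float64(81.2), np.float64(81.2)]
reader [0.5348 0.2464] [0.219  0.1481 0.2118 0.1481] ang [np.float64(89.0), np.float64(89.0)]
empslot [ 0.5766 -0.3486] [0.0781 0.0097 0.0753 0.0102] ang [np.float64(79.1), np.float64(79.5)]
yel V90 100 mean [ 0.5308 -0.2139] rect [ 0.5303 -0.211 ] [0.0133 0.0682] 17.882038116455078
red V90 93 mean [0.5339 0.287 ] rect [0.534  0.2834] [0.0654 0.013 ] 89.75919342041016
yel V130 90 mean [ 0.5317 -0.2158] rect [ 0.5308 -0.2125] [0.0129 0.0648] 19.909807205200195
red V130 85 mean [0.5345 0.2884] rect [0.5353 0.2834] [0.0654 0.0104] 89.77342224121094
yel V160 65 mean [ 0.5323 -0.2157] rect [ 0.5309 -0.2113] [0.0108 0.0623] 17.88892936706543
red V160 56 mean [0.5353 0.2898] rect [0.5359 0.2845] [0.0629 0.0096] 86.9361343383789
knob 191 mean [0.5293 0.1905] rect [0.5314 0.1904] [0.0383 0.0411] 89.76534271240234
greendot 4 mean [0.5346 0.2393] rect [0.5339 0.2393] [0.0055 0.0027] 89.751953125
[[245.7612 196.1957]]
```

Run:
```python
from h import *
np.set_printoptions(precision=4,suppress=True)
A=lambda p:(np.array(p)+.5)/5.5-.5+[110,165]
B=lambda p:(np.array(p)+.5)/5.5-.5+[255,165]
print("red block",plane("top",A([(128,185)]),.123),"yel block",plane("top",B([(420,187)]),.108),"knob",plane("top",A([(329,187)]),.132))
# hypothesised models -> corner projections, marked on enlarged crops of both views
def rect(c,yaw,sx,sy,z):
    a=np.radians(yaw);R=np.array([[np.cos(a),-np.sin(a)],[np.sin(a),np.cos(a)]])
    q=np.array([[-1,-1],[1,-1],[1,1],[-1,1]])*[sx/2,sy/2]
    return np.c_[q@R.T+c,np.full(4,z)]
rd=np.array([.535,.2465]);ry=-1
u=np.array([-np.sin(np.radians(ry)),np.cos(np.radians(ry))])
M=[rect(rd,ry,.15,.22,.07),rect(rd+.045*u,ry,.014,.036,.123),rect((.5322,-.2175),19.5,.056,.092,.055),rect((.5322,-.2175),19.5,.014,.036,.108),
   rect((.575,-.347),-9,.056,.092,.055),rect((.575,-.347),-9,.009,.073,.055)]
outs=[]
for n,boxes,s in (("top",[(108,160,206,240),(255,160,395,240)],4),("side",[(220,125,290,185),(240,215,310,305)],5)):
    im=cv2.imread(f"{n}_raw.png")
    for (x0,y0,x1,y1) in boxes:
        o=cv2.resize(im[y0:y1,x0:x1],None,fx=s,fy=s,interpolation=cv2.INTER_CUBIC)
        for m in M:
            p=(proj(n,m)-[x0,y0]+.5)*s-.5
            cv2.polylines(o,[np.int32(p.round())],True,(255,0,255),1)
        outs.append(o)
h=560;C=np.zeros((790,960,3),np.uint8)
x=y=0
C=np.zeros((780,952,3),np.uint8)
for o,(px,py) in zip(outs,[(0,0),(392,0),(0,325),(360,325)]):
    C[py:py+o.shape[0],px:px+o.shape[1]]=o
cv2.imwrite("pics/chk.png",cv2.resize(C[:,:],(732,600)))
```

```text
red block [[0.5347 0.293  0.123 ]] yel block [[ 0.5325 -0.2224  0.108 ]] knob [[0.5324 0.1961 0.132 ]]
```

View pics/chk.png

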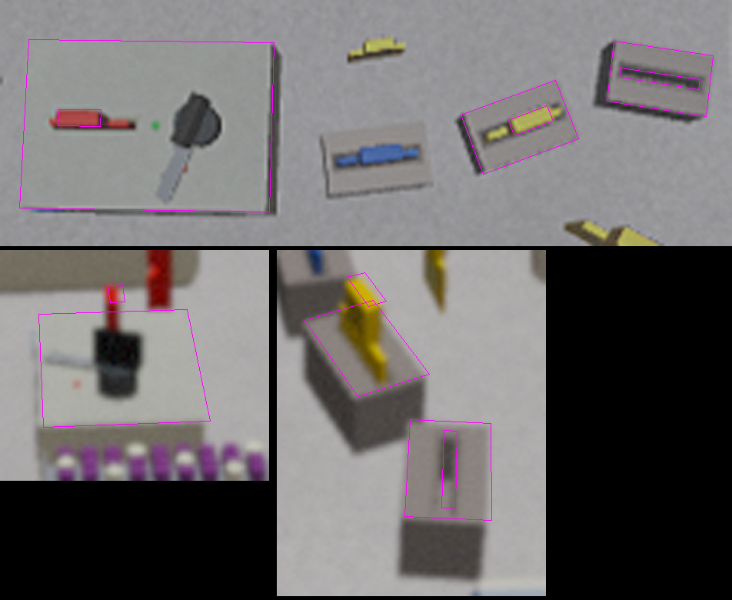

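The projected outlines agree with both pictures. The side view sits about 2 mm off in x, which is within calibration. I'll write a helper that turns world targets into tool-axis numbers, then start moving.

```bash
cat > mv.py <<'E'
# usage: mv.py x0 y0 z0 a0  x y z a [x y z a ...]: numbers for moves from the commanded pose (tool down, a = yaw of tool x, deg)
import sys,numpy as np
v=np.array(sys.argv[1:],float).reshape(-1,4);p=v[0];a=np.radians(p[3])
R=np.array([[np.cos(a),np.sin(a),0],[np.sin(a),-np.cos(a),0],[0,0,-1]])
for q in v[1:]:
    d=q-p;print((R.T@d[:3]/.5).round(4).tolist(),[0,0,round(-d[3]/360,4)],"rows>=",round(max(np.linalg.norm(d[:3])/.0417,abs(d[3])/7.16),1))
E
python3 mv.py .271 -.535 .231 26.9 .42 -.10 .31 60; python3 mv.py .42 -.10 .31 60  .534 .2914 .25 89; python3 mv.py .534 .2914 .25 89 .534 .2914 .088 89
```

```text
[0.6594, -0.641, -0.158] [0, 0, np.float64(-0.0919)] rows>= 11.2
[0.7919, -0.1939, 0.12] [0, 0, np.float64(-0.0806)] rows>= 9.9
[0.0, 0.0, 0.324] [0, 0, np.float64(-0.0)] rows>= 3.9
```

Call:
carry_out(
  travel=[
    [0.6594,-0.641,-0.158],
    [0.6594,-0.641,-0.158],
    [0.6594,-0.641,-0.158],
    [0.6594,-0.641,-0.158],
    [0.6594,-0.641,-0.158],
    [0.6594,-0.641,-0.158],
    [0.6594,-0.641,-0.158],
    [0.6594,-0.641,-0.158],
    [0.6594,-0.641,-0.158],
    [0.6594,-0.641,-0.158],
    [0.6594,-0.641,-0.158],
    [0.6594,-0.641,-0.158],
  ],
  rot=[
    [0,0,-0.0919],
    [0,0,-0.0919],
    [0,0,-0.0919],
    [0,0,-0.0919],
    [0,0,-0.0919],
    [0,0,-0.0919],
    [0,0,-0.0919],
    [0,0,-0.0919],
    [0,0,-0.0919],
    [0,0,-0.0919],
    [0,0,-0.0919],
    [0,0,-0.0919],
  ],
  claw=1,
)

```text
time: 1.1
tcp_pos: [0.4218, -0.0953, 0.3115]
eef_rot: [-2.717, -1.576, -0.004]
contact_force: [0.7, -0.3, 0.8]
grip_width: 0.999
grip_force: 0.0
```

Call:
carry_out(
  travel=[
    [0.7919,-0.1939,0.12],
    [0.7919,-0.1939,0.12],
    [0.7919,-0.1939,0.12],
    [0.7919,-0.1939,0.12],
    [0.7919,-0.1939,0.12],
    [0.7919,-0.1939,0.12],
    [0.7919,-0.1939,0.12],
    [0.7919,-0.1939,0.12],
    [0.7919,-0.1939,0.12],
    [0.7919,-0.1939,0.12],
    [0.7919,-0.1939,0.12],
    [0.7919,-0.1939,0.12],
  ],
  rot=[
    [0,0,-0.0806],
    [0,0,-0.0806],
    [0,0,-0.0806],
    [0,0,-0.0806],
    [0,0,-0.0806],
    [0,0,-0.0806],
    [0,0,-0.0806],
    [0,0,-0.0806],
    [0,0,-0.0806],
    [0,0,-0.0806],
    [0,0,-0.0806],
    [0,0,-0.0806],
  ],
)

```text
time: 2.1
tcp_pos: [0.5341, 0.2921, 0.2478]
eef_rot: [-2.237, -2.203, 0.006]
contact_force: [-0.7, -1.0, -0.6]
grip_width: 1.0
grip_force: 0.0
```

Call:
carry_out(
  travel=[
    [0,0,0.07],
    [0,0,0.14],
    [0,0,0.21],
    [0,0,0.26],
    [0,0,0.3],
    [0,0,0.324],
    [0,0,0.324],
    [0,0,0.324],
  ],
  rot=[
    [0,0,0],
    [0,0,0],
    [0,0,0],
    [0,0,0],
    [0,0,0],
    [0,0,0],
    [0,0,0],
    [0,0,0],
  ],
)

```text
time: 2.77
tcp_pos: [0.535, 0.29, 0.0888]
eef_rot: [2.243, 2.2, -0.0]
contact_force: [1.2, 0.7, 0.6]
grip_width: 1.002
grip_force: 0.0
```

Call:
carry_out(
  travel=[
    [0,0,0],
    [0,0,0],
    [0,0,0],
    [0,0,0],
    [0,0,0],
    [0,0,0],
    [0,0,0],
    [0,0,0],
    [0,0,0],
  ],
  rot=[
    [0,0,0],
    [0,0,0],
    [0,0,0],
    [0,0,0],
    [0,0,0],
    [0,0,0],
    [0,0,0],
    [0,0,0],
    [0,0,0],
  ],
  claw=0,
  force=40,
)

```text
time: 3.52
tcp_pos: [0.5347, 0.2911, 0.0888]
eef_rot: [-2.241, -2.201, 0.0]
contact_force: [-3.8, -1.2, 5.9]
grip_width: 0.156
grip_force: 42.0
```

Call:
carry_out(
  travel=[
    [0,0,-0.01],
    [0,0,-0.03],
    [0,0,-0.06],
    [0,0,-0.1],
    [0,0,-0.16],
    [0,0,-0.23],
    [0,0,-0.3],
    [0,0,-0.37],
    [0,0,-0.424],
    [0,0,-0.424],
  ],
  rot=[
    [0,0,0],
    [0,0,0],
    [0,0,0],
    [0,0,0],
    [0,0,0],
    [0,0,0],
    [0,0,0],
    [0,0,0],
    [0,0,0],
    [0,0,0],
  ],
)

```text
time: 4.35
tcp_pos: [0.5374, 0.2919, 0.3097]
eef_rot: [2.238, 2.198, 0.018]
contact_force: [0.6, -0.2, 1.2]
grip_width: 0.16
grip_force: 41.3
```

```bash
python3 mv.py .534 .2914 .30 89 .50 -.15 .30 85; python3 mv.py .50 -.15 .30 85  .574 -.347 .25 80.5  .574 -.347 .155 80.5
```

```text
[-0.8839, -0.0526, 0.0] [0, 0, np.float64(0.0111)] rows>= 10.6
[-0.3796, 0.1818, 0.1] [0, 0, np.float64(0.0125)] rows>= 5.2
[-0.3796, 0.1818, 0.29] [0, 0, np.float64(0.0125)] rows>= 6.1
```

Call:
carry_out(
  travel=[
    [-0.8839,-0.0526,0],
    [-0.8839,-0.0526,0],
    [-0.8839,-0.0526,0],
    [-0.8839,-0.0526,0],
    [-0.8839,-0.0526,0],
    [-0.8839,-0.0526,0],
    [-0.8839,-0.0526,0],
    [-0.8839,-0.0526,0],
    [-0.8839,-0.0526,0],
    [-0.8839,-0.0526,0],
    [-0.8839,-0.0526,0],
    [-0.8839,-0.0526,0],
  ],
  rot=[
    [0,0,0.0111],
    [0,0,0.0111],
    [0,0,0.0111],
    [0,0,0.0111],
    [0,0,0.0111],
    [0,0,0.0111],
    [0,0,0.0111],
    [0,0,0.0111],
    [0,0,0.0111],
    [0,0,0.0111],
    [0,0,0.0111],
    [0,0,0.0111],
  ],
)

```text
time: 5.35
tcp_pos: [0.4995, -0.1555, 0.3002]
eef_rot: [2.321, 2.115, -0.003]
contact_force: [0.4, -0.0, -0.8]
grip_width: 0.153
grip_force: 41.2
```

Call:
carry_out(
  travel=[
    [-0.3796,0.1818,0.1],
    [-0.3796,0.1818,0.1],
    [-0.3796,0.1818,0.1],
    [-0.3796,0.1818,0.1],
    [-0.3796,0.1818,0.1],
    [-0.3796,0.1818,0.1],
    [-0.3796,0.1818,0.18],
    [-0.3796,0.1818,0.25],
    [-0.3796,0.1818,0.29],
    [-0.3796,0.1818,0.29],
    [-0.3796,0.1818,0.29],
    [-0.3796,0.1818,0.29],
  ],
  rot=[
    [0,0,0.0125],
    [0,0,0.0125],
    [0,0,0.0125],
    [0,0,0.0125],
    [0,0,0.0125],
    [0,0,0.0125],
    [0,0,0.0125],
    [0,0,0.0125],
    [0,0,0.0125],
    [0,0,0.0125],
    [0,0,0.0125],
    [0,0,0.0125],
  ],
)

```text
time: 6.35
tcp_pos: [0.5754, -0.3478, 0.1578]
eef_rot: [2.396, 2.028, 0.001]
contact_force: [-1.6, 0.8, 0.3]
grip_width: 0.156
grip_force: 41.3
```

Run:
```python
from h import *
np.set_printoptions(precision=4,suppress=True)
print(arm.state()["tcp_pos"])
O=[]
for n,(x0,y0,x1,y1) in (("top",(330,140,420,220)),("side",(240,180,330,310))):
    im=imaging.snapshot(n)[:,:,::-1].copy(); cv2.imwrite(n+"_1.png",im)
    O.append(cv2.resize(im[y0:y1,x0:x1],None,fx=4.4,fy=4.4,interpolation=cv2.INTER_CUBIC))
h=max(o.shape[0] for o in O);O=[cv2.copyMakeBorder(o,0,h-o.shape[0],0,0,0) for o in O]
cv2.imwrite("pics/ins1.png",np.hstack(O))
```

```text
[ 0.5754 -0.3478  0.1578]
```

View pics/ins1.png

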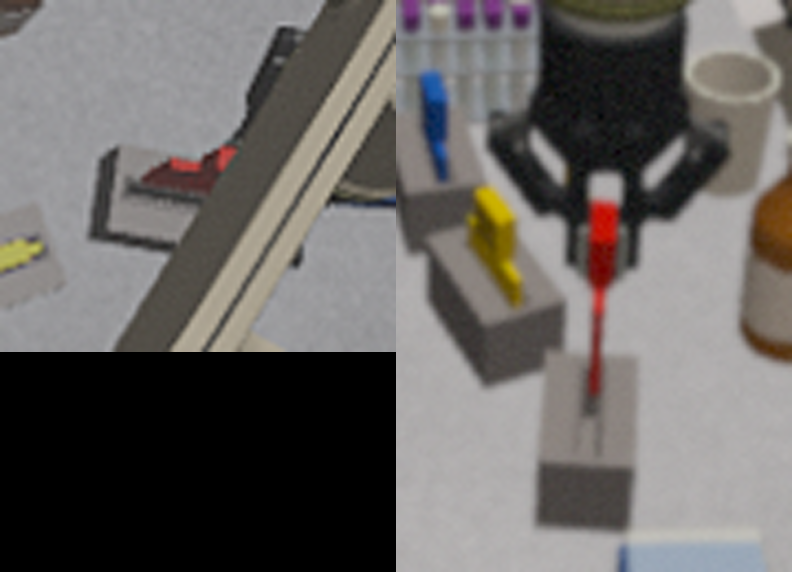

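The picture shows the red plate hanging upright above the empty stand. In the side half its near lower corner is at about (595,393) and the slot's near end is at about (591,455). In the top half the blade's left end is at about (140,181).

Run:
```python
from h import *
np.set_printoptions(precision=2,suppress=True)
a=np.radians(-9.5);u=np.array([-np.sin(a),np.cos(a)]);c=np.array([.575,-.347])
for nm,z,h in(("blade",.094,.035),("slot",.055,.0365)):
    P=[[*(c+s*h*u),z] for s in(-1,1)]
    print(nm,"side",(proj("side",P)-[240,180]+.5)*4.4+[395.5,-.5],"top",(proj("top",P)-[330,140]+.5)*4.4-.5)
# measured: red rows in side, x-centre per row near blade bottom; slot dark centre per row
im=cv2.imread("side_1.png").astype(int);b,g,r=im.transpose(2,0,1)
for y in range(245,288,3):
    w=np.nonzero((r[y]>90)&(g[y]<60))[0];w=w[(w>275)&(w<295)]
    row=g[y,278:292];d=np.clip(np.median(row)-10-row,0,None)
    print(y,(y-180+.5)*4.4-.5,"red",(w.mean()-240+.5)*4.4+395.5 if len(w) else None,"dark",((d*np.arange(278,292)).sum()/max(d.sum(),1)-239.5)*4.4+395.5)
```

```text
blade side [[594.49 397.22]
 [597.31 313.19]] top [[256.7  200.37]
 [145.1  182.23]]
slot side [[591.54 448.77]
 [594.61 360.48]] top [[238.88 209.18]
 [126.26 190.91]]
245 287.70000000000005 red 597.9 dark 599.4487999999999
248 300.90000000000003 red None dark 595.2255813953489
251 314.1 red None dark 593.825925925926
254 327.3 red None dark 593.2437751004015
257 340.5 red 595.7 dark 593.2854684512428
260 353.70000000000005 red 595.7 dark 595.3994535519126
263 366.90000000000003 red 593.5 dark 594.894366197183
266 380.1 red 593.5 dark 592.9415384615386
269 393.3 red 593.5 dark 592.0350348027841
272 406.50000000000006 red None dark 590.2404682274249
275 419.70000000000005 red None dark 596.8
278 432.90000000000003 red None dark 598.4866666666667
281 446.1 red None dark 597.7952380952381
284 459.3 red None dark -658.3000000000002
287 472.50000000000006 red None dark -658.3000000000002
```

Call:
carry_out(
  travel=[
    [0,0,0.03],
    [0,0,0.05],
    [0,0,0.06],
    [0,0,0.07],
    [0,0,0.08],
    [0,0,0.09],
    [0,0,0.1],
    [0,0,0.1],
  ],
  rot=[
    [0,0,0],
    [0,0,0],
    [0,0,0],
    [0,0,0],
    [0,0,0],
    [0,0,0],
    [0,0,0],
    [0,0,0],
  ],
)

```text
time: 7.12
tcp_pos: [0.5751, -0.3536, 0.113]
eef_rot: [2.391, 2.02, -0.006]
contact_force: [-14.3, -11.1, 28.8]
grip_width: 0.158
grip_force: 52.8
```

Run:
```python
from h import *
np.set_printoptions(precision=4,suppress=True)
imaging.snapshot("top")
s=arm.state();print(s["tcp_pos"],s["eef_rot"],s["contact_force"],s["moment"],s["joint_positions"])
im=imaging.snapshot("side")[:,:,::-1]
s=arm.state();print(s["tcp_pos"],s["eef_rot"],s["contact_force"],s["moment"])
cv2.imwrite("pics/ins2.png",cv2.resize(im[190:310,250:330],None,fx=5,fy=5,interpolation=cv2.INTER_CUBIC))
```

```text
[ 0.5751 -0.3536  0.1131] [ 2.3914  2.0201 -0.0057] [-15.1344 -10.3011  30.8724] [-1.244   3.193   0.4416] [-0.6238  0.3979  1.3923 -0.0064  1.3415 -0.4545]
[ 0.5751 -0.3536  0.113 ] [ 2.3914  2.0201 -0.0055] [-14.2265 -11.0372  29.8312] [-1.2563  3.1988  0.4662]
```

View pics/ins2.png

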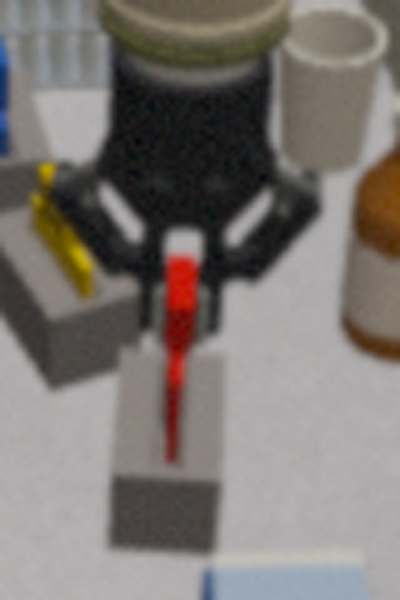

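The picture shows the blade's lower edge in the mouth of the slot, near end at about (172,462), riding on the bevel. The force pushes it towards -y and slightly -x, so I'll ease up, shift that way and see if the force drops.

Call:
carry_out(
  travel=[
    [0,0,-0.016],
    [-0.006,-0.002,-0.016],
    [-0.011,-0.003,-0.016],
    [-0.011,-0.003,-0.016],
    [-0.011,-0.003,-0.008],
    [-0.011,-0.003,0],
    [-0.011,-0.003,0],
    [-0.011,-0.003,0],
  ],
  rot=[
    [0,0,0],
    [0,0,0],
    [0,0,0],
    [0,0,0],
    [0,0,0],
    [0,0,0],
    [0,0,0],
    [0,0,0],
  ],
)

```text
time: 7.88
tcp_pos: [0.5727, -0.3568, 0.11]
eef_rot: [2.393, 2.023, -0.004]
contact_force: [-8.8, -7.7, 24.3]
grip_width: 0.163
grip_force: 48.6
```

Call:
carry_out(
  travel=[
    [0,0,-0.008],
    [-0.005,-0.001,-0.008],
    [-0.009,-0.002,-0.008],
    [-0.009,-0.002,0],
    [-0.009,-0.002,0],
    [-0.009,-0.002,0.006],
    [-0.009,-0.002,0.006],
  ],
  rot=[
    [0,0,0],
    [0,0,0],
    [0,0,0],
    [0,0,0],
    [0,0,0],
    [0,0,0],
    [0,0,0],
  ],
)

```text
time: 8.47
tcp_pos: [0.5714, -0.3604, 0.1062]
eef_rot: [2.393, 2.024, -0.002]
contact_force: [-7.2, -7.0, 21.8]
grip_width: 0.155
grip_force: 48.6
```

Run:
```python
from h import *
np.set_printoptions(precision=4,suppress=True)
s=arm.state();print(s["tcp_pos"],s["eef_rot"],s["contact_force"],s["moment"])
O=[]
for n,(x0,y0,x1,y1) in (("top",(330,140,420,220)),("side",(250,200,320,300))):
    im=imaging.snapshot(n)[:,:,::-1].copy()
    O.append(cv2.resize(im[y0:y1,x0:x1],None,fx=4.9,fy=4.9,interpolation=cv2.INTER_CUBIC))
h=max(o.shape[0] for o in O);O=[cv2.copyMakeBorder(o,0,h-o.shape[0],0,0,0) for o in O]
cv2.imwrite("pics/ins3.png",np.hstack(O))
```

```text
[ 0.5714 -0.3604  0.1062] [ 2.3934  2.024  -0.0017] [-7.1945 -6.9866 21.7969] [-0.484   1.277   0.2736]
```

View pics/ins3.png

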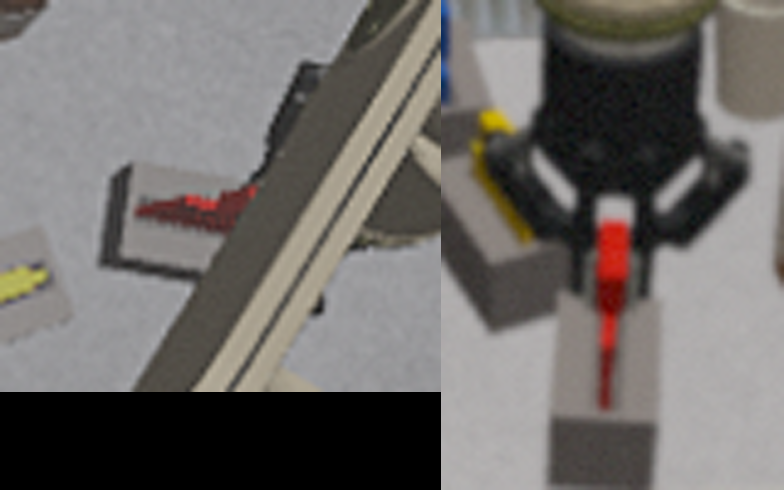

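The picture shows the blade inside the slot mouth. In the top half its left tip is at about (135,210). In the side half its near end is at about (605,405). I'll check the plate's tilt numerically from the bright (top-face) red pixels.

Run:
```python
from h import *
np.set_printoptions(precision=4,suppress=True)
im=imaging.snapshot("top").astype(int);r,g,b=im.transpose(2,0,1)
print("cols 352..384")
for y in range(174,190):
    print(y,' '.join("%3d"%r[y,x] if r[y,x]-g[y,x]>35 else " . " for x in range(352,385)))
a=np.radians(-9.5);u=np.array([-np.sin(a),np.cos(a)]);e=np.array([np.cos(a),np.sin(a)])
for c in ((.575,-.347),(.5714,-.3604)):
  c=np.array(c)
  for nm,s,z in (("shoulder+y",.035,.104),("block+y top",.018,.140),("block-y top",-.018,.140),("slot mouth+y",.0365,.055)):
    print(c,nm,proj("top",[[*(c+s*u),z]]))
```

```text
cols 352..384
174  .   .   .   .   .   .   .   .   .   .   .   .   .   .   .   .   .   .   .   .   .   .   .   .   .   .   .   .   .   .   .   .   . 
175  .   .   .   .   .   .   .   .   .   .   .   .   .   .   .   .   .   .   .   .   .   .   .   .   .   .   .   .   .   .   .   .   . 
176  .   .   .   .   .   .   .   .   .   .   .   .   .   .   .   .   .   .   .   .   .   .   .   .   .   .   .   .   .   .   .   .   . 
177  .   .   .   .   .   .   .   .   .   .   .   .   .   .   .   .   .   .   .   .   .   .   .   .   .   .   .   .   .   .   .   .   . 
178  .   .   .   .   .   .   .   .   .   .   .   .   .   .   .   .   .   .   .   .   .   .   .   .   .   .   .   .   98 147 104  .   . 
179  .   .   .   .   .   .   .   .   .   .   .   .   .   .   .   .   .   .   .   .   .   .   .  107 110 100  97  97 115 166  .   .   . 
180  .   .   .   .   .   .   .   .   .   .   .   .   .   .   .   97 186 178 166 153 140  .   .   89  94  97  98  99  93 112  .   .   . 
181  .   .   .   .   .   .   .   .   .   .   99  97  98  98  90  82 159 160 168 183 184 188 130  93  98  98  99 101  .   .   .   .   .
[... 797 characters left out ...]
  .   .   .   .   . 
188  .   .   .   .   .   .   .   .   .   .   .   .   .   .   .   .   .   .   .   .   .   .   .   .   .   .   .   .   .   .   .   .   . 
189  .   .   .   .   .   .   .   .   .   .   .   .   .   .   .   .   .   .   .   .   .   .   .   .   .   .   .   .   .   .   .   .   . 
[ 0.575 -0.347] shoulder+y [[363.5938 180.4776]]
[ 0.575 -0.347] block+y top [[373.7969 179.4566]]
[ 0.575 -0.347] block-y top [[387.3791 181.6713]]
[ 0.575 -0.347] slot mouth+y [[358.3101 183.0027]]
[ 0.5714 -0.3604] shoulder+y [[368.6003 181.7912]]
[ 0.5714 -0.3604] block+y top [[378.9562 180.8135]]
[ 0.5714 -0.3604] block-y top [[392.5139 183.0255]]
[ 0.5714 -0.3604] slot mouth+y [[363.1106 184.2603]]
```

The bright shoulder pixels show the plate has pitched in the grip by about 10° with its top towards -y, while its lower edge is caught in the slot. If I release it between barely opened fingers, gravity should rock it upright.

Call:
carry_out(
  travel=[
    [0,0,0],
    [0,0,0],
    [0,0,0],
    [0,0,0],
    [0,0,0],
    [0,0,0],
  ],
  rot=[
    [0,0,0],
    [0,0,0],
    [0,0,0],
    [0,0,0],
    [0,0,0],
    [0,0,0],
  ],
  claw=0.3,
)

```text
time: 9.12
tcp_pos: [0.57, -0.3565, 0.1014]
eef_rot: [-2.397, -2.029, 0.0]
contact_force: [0.4, 0.5, -0.2]
grip_width: 0.3
grip_force: 0.0
```

```bash
cat > asc.py <<'E'
from h import *
import sys
x0,y0,x1,y1=map(int,sys.argv[1:5])
n=sys.argv[5] if len(sys.argv)>5 else "top"
im=imaging.snapshot(n).astype(int);r,g,b=im.transpose(2,0,1)
s=arm.state();print(s["tcp_pos"].round(4),s["contact_force"].round(1),s["time"])
print("cols",x0,x1-1)
for y in range(y0,y1):
    print(y,' '.join("%3d"%r[y,x] if r[y,x]-b[y,x]>35 else " . " for x in range(x0,x1)))
E
python3 asc.py 350 172 392 192
```

```text
[ 0.5701 -0.3567  0.1017] [-0.3 -0.4  0.6] 9.1667
cols 350 391
172  .   .   .   .   .   .   .   .   .   .   .   .   .   .   .   .   .   .   .   .   .   .   .   .   .   .   .   .   .   .   .   .   .   .   .   .   .   .   .   .   .   . 
173  .   .   .   .   .   .   .   .   .   .   .   .   .   .   .   .   .   .   .   .   .   .   .   .   .   .   .   .   .   .   .   .   .   .   .   .   .   .   .   .   .   . 
174  .   .   .   .   .   .   .   .   .   .   .   .   .   .   .   .   .   .   .   .   .   .   .   .   .   .   .   .   .   .   .   .   .   .   .   .   .   .   .   .   .   . 
175  .   .   .   .   .   .   .   .   .   .   .   .   .   .   .   .   .   .   .   .   .   .   .   .   .   .   .   .   .   .   .   .   .   .   .   .   .   .   .   .   .   . 
176  .   .   .   .   .   .   .   .   .   .   .   .   .   .   .   .   .   .   .   .   .   .   .   .   .   .   .   .   .   .   .   .   .   .   .   .   .   .   .   .   .   . 
177  .   .   .   .   .   .   .   .   .   .   .   .   .   .   .   .   .   .   .   .   .   .   .   .   .   .   .   .   .   .   .   .   .   .   .   .   .   .   .   .   .   . 
178  
[... 1701 characters left out ...]
   .   .   . 
188  .   .   .   .   .   .   .   .   .   .   .   .   .   .   .   .   .   .   .   .   .   .   .   .   .   .   .   .   .   .   .   .   .   .   .   .   .   .   .   .   .   . 
189  .   .   .   .   .   .   .   .   .   .   .   .   .   .   .   .   .   .   .   .   .   .   .   .   .   .   .   .   .   .   .   .   .   .   .   .   .   .   .   .   .   . 
190  .   .   .   .   .   .   .   .   .   .   .   .   .   .   .   .   .   .   .   .   .   .   .   .   .   .   .   .   .   .   .   .   .   .   .   .   .   .   .   .   .   . 
191  .   .   .   .   .   .   .   .   .   .   .   .   .   .   .   .   .   .   .   .   .   .   .   .   .   .   .   .   .   .   .   .   .   .   .   .   .   .   .   .   .   .
```

Run:
```python
from h import *
O=[]
for n,(x0,y0,x1,y1) in (("top",(340,145,410,215)),("side",(240,190,320,300))):
    im=imaging.snapshot(n)[:,:,::-1].copy()
    O.append(cv2.resize(im[y0:y1,x0:x1],None,fx=5.2,fy=5.2,interpolation=cv2.INTER_CUBIC))
h=max(o.shape[0] for o in O);O=[cv2.copyMakeBorder(o,0,h-o.shape[0],0,0,0) for o in O]
cv2.imwrite("pics/ins4.png",np.hstack(O))
```

```text
(no output)
```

View pics/ins4.png

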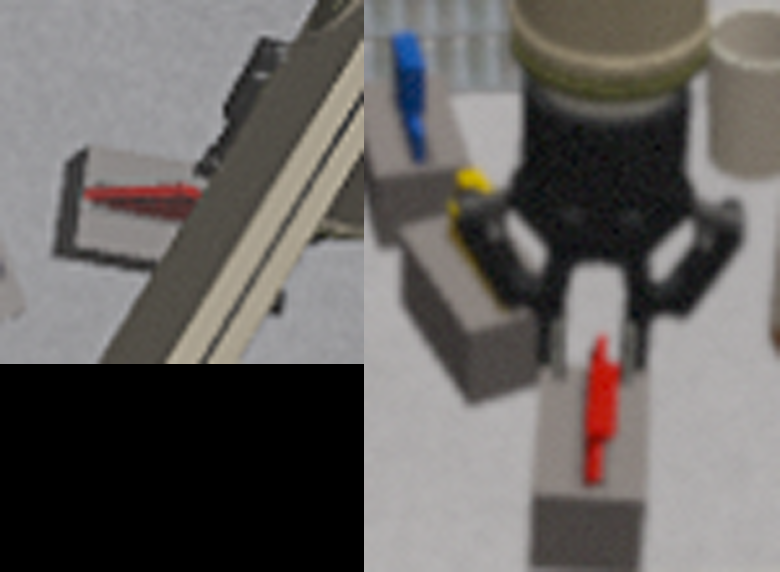

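The picture shows the red plate still in the stand's slot plane but pitched roughly 45° towards -y. Its block is at about (603,400) in the side half, with blade ends visible above and below it. I'll back off for a clear measurement.

```bash
python3 mv.py .5699 -.3564 .102 80.5 .5699 -.3564 .25 80.5 .50 -.49 .25 80.5
```

```text
[0.0, 0.0, -0.296] [0, 0, np.float64(-0.0)] rows>= 3.5
[-0.2866, -0.0938, -0.296] [0, 0, np.float64(-0.0)] rows>= 5.1
```

Call:
carry_out(
  travel=[
    [0,0,-0.05],
    [0,0,-0.12],
    [0,0,-0.2],
    [0,0,-0.296],
    [0,0,-0.296],
    [-0.2866,-0.0938,-0.296],
    [-0.2866,-0.0938,-0.296],
    [-0.2866,-0.0938,-0.296],
    [-0.2866,-0.0938,-0.296],
    [-0.2866,-0.0938,-0.296],
  ],
  rot=[
    [0,0,0],
    [0,0,0],
    [0,0,0],
    [0,0,0],
    [0,0,0],
    [0,0,0],
    [0,0,0],
    [0,0,0],
    [0,0,0],
    [0,0,0],
  ],
)

```text
time: 10.1
tcp_pos: [0.4966, -0.4955, 0.2498]
eef_rot: [2.404, 2.022, -0.003]
contact_force: [0.3, -0.4, -0.2]
grip_width: 0.301
grip_force: 0.0
```

```bash
python3 asc.py 352 174 396 192; python3 asc.py 275 250 300 290 side|cut -c1-120
```

```text
[ 0.4982 -0.4932  0.2498] [-0.2  0.9 -0.1] 10.15
cols 352 395
174  .   .   .   .   .   .   .   .   .   .   .   .   .   .   .   .   .   .   .   .   .   .   .   .   .   .   .   .   .   .   .   .   .   .   .   .   .   .   .   .   .   .   .   . 
175  .   .   .   .   .   .   .   .   .   .   .   .   .   .   .   .   .   .   .   .   .   .   .   .   .   .   .   .   .   .   .   .   .   .   .   .   .   .   .   .   .   .   .   . 
176  .   .   .   .   .   .   .   .   .   .   .   .   .   .   .   .   .   .   .   .   .   .   .   .   .   .   .   .   .   .   .   .   .   .   .   .   .   .   .   .   .   .   .   . 
177  .   .   .   .   .   .   .   .   .   .   .   .   .   .   .   .   .   .   .   .   .   .   .   .   .   .   .   .   .   .   .   .   .   .   .   .   .   .   .   .   .   .   .   . 
178  .   .   .   .   .   .   .   .   .   .   .   .   .   .   .   .   .   .   .   .   .   .   .   .   .   .   .   .   .   .   .   .   .   .   .   .   .   .   .   .   .   .   .   . 
179  .   .   .   .   .   .   .   .   .   .   .   .   .   .   .   .   .   .   .   .   .   .   .   .   .   .   .   .   .   .   .   .   .   .
[... 5721 characters left out ...]
   .   .  112  .   .   .   .   .   .   .   .   .   .   .   .   .   .   .   . 
284  .   .   .   .   .   .   .   .   .   .   .   .   .   .   .   .   .   .   .   .   .   .   .   .   . 
285  .   .   .   .   .   .   .   .   .   .   .   .   .   .   .   .   .   .   .   .   .   .   .   .   . 
286  .   .   .   .   .   .   .   .   .   .   .   .   .   .   .   .   .   .   .   .   .   .   .   .   . 
287  .   .   .   .   .   .   .   .   .   .   .   .   .   .   .   .   .   .   .   .   .   .   .   .   . 
288  .   .   .   .   .   .   .   .   .   .   .   .   .   .   .   .   .   .   .   .   .   .   .   .   . 
289  .   .   .   .   .   .   .   .   .   .   .   .   .   .   .   .   .   .   .   .   .   .   .   .   .
```

Run:
```python
from h import *
np.set_printoptions(precision=4,suppress=True)
def tri(pt,ps):
    c1,v1=ray("top",[pt]);c2,v2=ray("side",[ps]);v1,v2=v1[0],v2[0]
    k=np.linalg.lstsq(np.c_[v1,-v2],c2-c1,rcond=None)[0];p,q=c1+k[0]*v1,c2+k[1]*v2
    return (p+q)/2,np.linalg.norm(p-q)
C,g=tri((375.5,182.3),(284.5,253.7));print("C",C,g)
E_,g=tri((390.3,183),(284.5,260));print("block top +y corner",E_,g)
# pitch hypotheses: plate in slot plane, C fixed; predict A (+y bottom), D (-y shoulder) 
a=np.radians(-9.5);u=np.array([-np.sin(a),np.cos(a),0]);z=np.array([0,0,1.])
for th in range(30,91,10):
    t=np.radians(th);w=-np.sin(t)*u+np.cos(t)*z;l=np.cos(t)*u+np.sin(t)*z
    A=C-.062*w;D=C-.07*l;B=A-.07*l;G=C-.035*l+.018*w;T=C-.017*l+.036*w
    print(th,"A",A[2],proj("top",[A])[0],"D side",proj("side",[D])[0],"Bz",B[1:],"block",G,"T top",proj("top",[T])[0])
```

```text
C [ 0.5741 -0.3422  0.1114] 0.0010888121921573191
block top +y corner [ 0.5694 -0.3778  0.1237] 0.002868507306101327
30 A 0.0576878082960308 [358.8103 183.5074] D side [283.5227 281.1659] Bz [-0.3714  0.0227] block [ 0.5676 -0.381   0.1095] T top [390.3572 183.2524]
40 A 0.06388662785728935 [356.2493 182.6821] D side [283.4335 281.9858] Bz [-0.3558  0.0189] block [ 0.5678 -0.3801  0.1027] T top [390.8694 183.7876]
50 A 0.07152855153010056 [354.2214 181.8412] D side [283.386  281.9256] Bz [-0.3397  0.0179] block [ 0.5681 -0.378   0.0961] T top [390.9055 184.2772]
60 A 0.080381383330666 [352.7934 181.0074] D side [283.38   281.0161] Bz [-0.3238  0.0198] block [ 0.5686 -0.3748  0.0901] T top [390.4728 184.707 ]
70 A 0.09017613444447453 [352.0201 180.2043] D side [283.4145 279.3119] Bz [-0.3084  0.0244] block [ 0.5693 -0.3707  0.0846] T top [389.5929 185.0649]
80 A 0.1006151963153163 [351.9413 179.4559] D side [283.4869 276.8866] Bz [-0.294   0.0317] block [ 0.5702 -0.3657  0.08  ] T top [388.3002 185.3416]
90 A 0.111381383330666 [352.5789 178.7858] D side [283.5938 273.8288] Bz [-0.2811  0.0414] block [ 0.5711 -0.36    0.0764] T top [386.6399 185.5303]
```

The fit gives the plate pitched 40° in the slot plane, with its lower corner near the floor and its block centre near (0.568, -0.380, 0.103). I'll push the block gently towards +y with shut fingers so it swings upright and drops in.

```bash
python3 mv.py .50 -.49 .25 80.5 .5595 -.442 .19 80.5 .5595 -.442 .085 80.5; python3 mv.py .5595 -.442 .085 80.5 .5640 -.411 .085 80.5  .5700 -.375 .085 80.5
```

```text
[0.1143, 0.1015, 0.12] [0, 0, np.float64(-0.0)] rows>= 2.3
[0.1143, 0.1015, 0.33] [0, 0, np.float64(-0.0)] rows>= 4.4
[0.0626, -0.0014, 0.0] [0, 0, np.float64(-0.0)] rows>= 0.8
[0.1356, -0.0014, 0.0] [0, 0, np.float64(-0.0)] rows>= 1.6
```

Call:
carry_out(
  travel=[
    [0.1143,0.1015,0.12],
    [0.1143,0.1015,0.12],
    [0.1143,0.1015,0.12],
    [0.1143,0.1015,0.12],
    [0.1143,0.1015,0.2],
    [0.1143,0.1015,0.27],
    [0.1143,0.1015,0.33],
    [0.1143,0.1015,0.33],
    [0.1143,0.1015,0.33],
  ],
  rot=[
    [0,0,0],
    [0,0,0],
    [0,0,0],
    [0,0,0],
    [0,0,0],
    [0,0,0],
    [0,0,0],
    [0,0,0],
    [0,0,0],
  ],
  claw=0,
)

```text
time: 10.95
tcp_pos: [0.5588, -0.4413, 0.084]
eef_rot: [-2.395, -2.027, 0.001]
contact_force: [-0.0, 0.3, 0.4]
grip_width: 0.001
grip_force: 0.0
```

Call:
carry_out(
  travel=[
    [0.03,0,0],
    [0.055,0,0],
    [0.065,0,0],
    [0.075,0,0],
    [0.085,0,0],
    [0.09,0,0],
    [0.09,0,0],
  ],
  rot=[
    [0,0,0],
    [0,0,0],
    [0,0,0],
    [0,0,0],
    [0,0,0],
    [0,0,0],
    [0,0,0],
  ],
)

```text
time: 11.53
tcp_pos: [0.5716, -0.408, 0.0971]
eef_rot: [2.381, 2.011, -0.005]
contact_force: [-2.9, -27.8, 18.1]
grip_width: -0.001
grip_force: 13.6
```

```bash
python3 asc.py 352 176 396 190
```

```text
[ 0.5715 -0.4081  0.0971] [ -1.9 -27.   18.3] 11.5833
cols 352 395
176  .   .   .   .   .   .   .   .   .   .   .   .   .   .   .   .   .   .   .   .   .   .   .   .   .   .   .   .   .   .   .   .   .   .   .   .   .   .   .   .   .   .   .   . 
177  .   .   .   .   .   .   .   .   .   .   .   .   .   .   .   .   .   .   .   .   .   .   .   .   .   .   .   .   .   .   .   .   .   .   .   .   .   .   .   .   .   .   .   . 
178  .   .   .   .   .   .   .   .   .   .   .   .   .   .   .   .   .   .   .   .   .   .   .   .   .   .   .   .   .   .   .   .   .   .   .   .   .   .   .   .   .   .   .   . 
179  .   .   .   .   .   .   .   .   .   .   .   .   .   .   .   .   .   .   .   .   .   .   .   .   .   .   .  132 127 126 131 138 132 137 131 148 164 153 149  .   .   .   .   . 
180  .   .   .   .   .   .   .   .   .   .   .   .   .  125 135 136 146 137 151 143 126 171 159 152  .   .  132 135 135 132 131 132 132 134 131 152 167 155 159 158 152 151  .   . 
181  .   .   .   .  128 141 130 130 136 142 143 141 140 130 128 124 121 119 126 124 115 144 147 158 172 128 134 133 133 133 134 134 1
[... 785 characters left out ...]
   .   .   .   .   .   .   .   .   .   .   .   .   .   .   .   .   .   .   .   .   .   .   .   .   .   .   .   .   .   .   .   .   .   .   .   .   .   .   .   . 
187  .   .   .   .   .   .   .   .   .   .   .   .   .   .   .   .   .   .   .   .   .   .   .   .   .   .   .   .   .   .   .   .   .   .   .   .   .   .   .   .   .   .   .   . 
188  .   .   .   .   .   .   .   .   .   .   .   .   .   .   .   .   .   .   .   .   .   .   .   .   .   .   .   .   .   .   .   .   .   .   .   .   .   .   .   .   .   .   .   . 
189  .   .   .   .   .   .   .   .   .   .   .   .   .   .   .   .   .   .   .   .   .   .   .   .   .   .   .   .   .   .   .   .   .   .   .   .   .   .   .   .   .   .   .   .
```

The plate jams and the finger rides up (27 N), so pushing won't work. I'll back off and re-grasp the plate with the tool tilted along the plate's axis.

Call:
carry_out(
  travel=[
    [-0.04,0,0],
    [-0.12,0,0],
    [-0.12,0,0],
    [-0.15,0,-0.08],
    [-0.18,0,-0.16],
    [-0.18,0,-0.23],
    [-0.18,0,-0.23],
    [-0.18,0,-0.23],
  ],
  rot=[
    [0,0,0],
    [0,0,0],
    [0,0,0],
    [0,0,0],
    [0,0,0],
    [0,0,0],
    [0,0,0],
    [0,0,0],
  ],
)

```text
time: 12.25
tcp_pos: [0.5549, -0.4885, 0.2081]
eef_rot: [2.39, 2.022, 0.002]
contact_force: [0.2, 1.0, -0.3]
grip_width: -0.0
grip_force: 0.0
```

```bash
python3 asc.py 352 178 400 190; python3 asc.py 277 250 295 286 side|cut -c1-90
```

```text
[ 0.5538 -0.4873  0.2045] [-0.2  0.2 -0.4] 12.3
cols 352 399
178  .   .   .   .   .   .   .   .   .   .   .   .   .   .   .   .   .   .   .   .   .   .   .   .   .   .   .   .   .   .   .   .   .   .   .   .   .   .   .   .   .   .   .   .   .   .   .   . 
179  .   .   .   .   .   .   .   .   .   .   .   .   .   .  135 133 136 139 141 145 145 147 152 152 144  .   .   .  136 134 143 134 141 146 141 143 144 143 154 157 143  .   .   .   .   .   .   . 
180  .   .   .   .  137 146 151 147 151 150 152 152 151 152 141 142 142 134 133 134 129 130 134 139 144 160 147  .  152 141 142 141 141 142 144 140 142 140 155 158 145 149 151  .   .   .   .   . 
181  .   .   .   .  129 131 125 129 133 133 131 132 137 135 114 112 105  94  .   .   .   .   .   .   96 144 143 130 151 140 142 142 145 143 142 146 145 144 161 164 147 151 151 142 123  .   .   . 
182  .   .   .   .   .   .   .   .   .   .   .   .   .   .   .   .   .   .   .   .   .   .   .   .   .   .  102 117 150 146 146 145 146 146 144 143 141 136 154 163 150 153 152 151 162 135  .   . 
183  .   .   .   .   .   .   .   .   .   .   .   .   94  . 
[... 3409 characters left out ...]
   .   .   .   . 
277  .   .   .   .   .  108 136 178 174 139  .   .   .   .   .   .   .   . 
278  .   .   .   .   .  107 137 179 177 137  .   .   .   .   .   .   .   . 
279  .   .   .   .   .  106 138 179 175 141  .   .   .   .   .   .   .   . 
280  .   .   .   .   .  108 144 177 174 141  .   .   .   .   .   .   .   . 
281  .   .   .   .   .  111 142 170 162  .   .   .   .   .   .   .   .   . 
282  .   .   .   .   .   99 117 135 134  .   .   .   .   .   .   .   .   . 
283  .   .   .   .   .   .  110  .   .   .   .   .   .   .   .   .   .   . 
284  .   .   .   .   .   .   .   .   .   .   .   .   .   .   .   .   .   . 
285  .   .   .   .   .   .   .   .   .   .   .   .   .   .   .   .   .   .
```

Call:
carry_out(
  travel=[
    [0,0,0],
    [0,0,0],
    [0,0,0],
    [0.03,0,0.02],
    [0.06,0.003,0.04],
    [0.09,0.005,0.06],
    [0.125,0.007,0.085],
    [0.125,0.007,0.085],
    [0.125,0.007,0.085],
    [0.125,0.007,0.085],
  ],
  rot=[
    [0,0.111,0],
    [0,0.111,0],
    [0,0.111,0],
    [0,0.111,0],
    [0,0.111,0],
    [0,0.111,0],
    [0,0.111,0],
    [0,0.111,0],
    [0,0.111,0],
    [0,0.111,0],
  ],
  claw=0.6,
)

```text
time: 13.18
tcp_pos: [0.5666, -0.4258, 0.1589]
eef_rot: [-1.984, -1.68, -0.721]
contact_force: [-0.5, -0.9, 0.5]
grip_width: 0.602
grip_force: 0.0
```

Run:
```python
from h import *
np.set_printoptions(precision=4,suppress=True)
s=arm.state();R=cv2.Rodrigues(s["eef_rot"])[0];print(s["joint_positions"],s["tcp_pos"]);print(R)
```

```text
[-0.9545  0.9199  0.726   0.515   1.9779 -0.6996] [ 0.5666 -0.4258  0.1589]
[[ 0.126   0.9863  0.1062]
 [ 0.7568 -0.1648  0.6326]
 [ 0.6414  0.0007 -0.7672]]
```

Call:
carry_out(
  travel=[
    [0,0,0.04],
    [0,0,0.08],
    [0,0,0.12],
    [0,0,0.15],
    [0,0,0.18],
    [0,0,0.18],
    [0,0,0.18],
  ],
  rot=[
    [0,0,0],
    [0,0,0],
    [0,0,0],
    [0,0,0],
    [0,0,0],
    [0,0,0],
    [0,0,0],
  ],
)

```text
time: 13.77
tcp_pos: [0.5763, -0.3694, 0.0907]
eef_rot: [-1.984, -1.681, -0.721]
contact_force: [0.9, 0.8, 1.2]
grip_width: 0.598
grip_force: 0.0
```

Call:
carry_out(
  travel=[
    [0,0,0],
    [0,0,0],
    [0,0,0],
    [0,0,0],
    [0,0,0],
    [0,0,0],
    [0,0,0],
  ],
  rot=[
    [0,0,0],
    [0,0,0],
    [0,0,0],
    [0,0,0],
    [0,0,0],
    [0,0,0],
    [0,0,0],
  ],
  claw=0,
  force=110,
)

```text
time: 14.35
tcp_pos: [0.5736, -0.3702, 0.0905]
eef_rot: [-1.983, -1.677, -0.718]
contact_force: [-13.9, -0.5, 9.0]
grip_width: 0.147
grip_force: 105.6
```

Call:
carry_out(
  travel=[
    [0.013,0,-0.015],
    [0.032,0,-0.038],
    [0.064,0,-0.077],
    [0.096,0,-0.115],
    [0.128,0,-0.153],
    [0.141,0,-0.169],
    [0.141,0,-0.169],
    [0.141,0,-0.169],
  ],
  rot=[
    [0,0,0],
    [0,0,0],
    [0,0,0],
    [0,0,0],
    [0,0,0],
    [0,0,0],
    [0,0,0],
    [0,0,0],
  ],
)

```text
time: 15.02
tcp_pos: [0.5761, -0.3696, 0.1995]
eef_rot: [-1.985, -1.68, -0.721]
contact_force: [-0.8, -0.2, -1.4]
grip_width: 0.151
grip_force: 108.8
```

Call:
carry_out(
  travel=[
    [0,0,0],
    [0,0,0],
    [0,0,0],
    [0,0,0],
    [0,0,0],
    [0,0,0],
    [0,0,0],
    [0,0,0],
  ],
  rot=[
    [0,-0.111,0],
    [0,-0.111,0],
    [0,-0.111,0],
    [0,-0.111,0],
    [0,-0.111,0],
    [0,-0.111,0],
    [0,-0.111,0],
    [0,-0.111,0],
  ],
)

```text
time: 15.68
tcp_pos: [0.5754, -0.3671, 0.197]
eef_rot: [-2.392, -2.03, -0.001]
contact_force: [0.0, 0.4, -0.5]
grip_width: 0.147
grip_force: 108.8
```

```bash
python3 - <<'E'
from h import *
np.set_printoptions(precision=4,suppress=True)
imaging.snapshot("side")
s=arm.state();R=cv2.Rodrigues(s["eef_rot"])[0];print(s["joint_positions"],s["tcp_pos"]);print(R)
E
python3 asc.py 355 168 405 186;python3 asc.py 272 206 298 262 side|cut -c1-110
```

```text
[-0.6458  0.3734  1.2672  0.002   1.5052 -0.4803] [ 0.575  -0.3683  0.1969]
[[ 0.1649  0.9863 -0.0022]
 [ 0.9863 -0.1649  0.0041]
 [ 0.0037 -0.0028 -1.    ]]
[ 0.5748 -0.3693  0.197 ] [-0.4 -0.6 -0.6] 15.7833
cols 355 404
168  .   .   .   .   .   .   .   .   .   .   .   .   .   .   .   .   .   .   .   .   .   .   .   .   .   .   .   .   .   .   .   .   .   .   .   .   .   .   .   .   .   .   .   .   .   .   .   .   .   . 
169  .   .   .   .   .   .   .   .   .   .   .   .   .   .   .   .   .   .   .   .   .   .   .   .   .   .   .   .   .   .   .   .   .   .   .   .   .   .   .   .   .   .   .   .   .   .   .   .   .   . 
170  .   .   .   .   .   .   .   .   .   .   .   .   .   .   .   .   .   .   .   .   .   .   .   .   .   .   .   .   .   .   .   .   .   .   .   .   .   .   .   .  104  .   .   .   .   .   .   .   .   . 
171  .   .   .   .   .   .   .   .   .   .   .   .   .   .   .   .   .   .   .   .   .   .   .   .   .   .   .   .   .   .   .   .   .   .   .   .   .   .   .  125 177 164 121 113  .   .   .   .   .   . 
172  .   .   .   .   .   .   .   .   .   .   .   .   .   .   .
[... 8204 characters left out ...]
   .  115 128  .   .   .   .   .   .   .   .   .   . 
256  .   .   .   .   .   .   .   .   .   .   .   .   .   .  113  .   .   .   .   .   .   .   .   .   .   . 
257  .   .   .   .   .   .   .   .   .   .   .   .   .   .  112  .   .   .   .   .   .   .   .   .   .   . 
258  .   .   .   .   .   .   .   .   .   .   .   .   .   .  118  .   .   .   .   .   .   .   .   .   .   . 
259  .   .   .   .   .   .   .   .   .   .   .   .   .   .  115  .   .   .   .   .   .   .   .   .   .   . 
260  .   .   .   .   .   .   .   .   .   .   .   .   .  119 116 130  .   .   .   .   .   .   .   .   .   . 
261  .   .   .   .   .   .   .   .   .   .   .   .   .  118 112 125  .   .   .   .   .   .   .   .   .   .
```

```bash
cat > inhand.py <<'E'
from h import *
def inplane(n,px,c,a):  # ray cut with the plate's plane; returns (along u, z) relative to c
    u=np.array([np.cos(a),np.sin(a),0]);e=np.array([np.sin(a),-np.cos(a),0])
    o,v=ray(n,[px]);v=v[0];p=o+v*((c-o)@e/(v@e));return np.array([(p-c)@u,p[2]-c[2]])
E
python3 - <<'E'
from inhand import *
np.set_printoptions(precision=4,suppress=True)
c=np.array([.5747,-.3690,.197]);a=np.radians(80.5)
for n,px in (("side",(287,246.8)),("top",(382.3,175)),("side",(288.5,229.3)),("top",(394.3,173.5)),("side",(289,218.7))):
    try:print(n,px,inplane(n,px,c,a))
    except Exception as x:print(x)
u=np.array([np.cos(a),np.sin(a),0])
# expected pixels for an upright plate centred on TCP, block centre .0187 above TCP -> shoulder z=+.0007
for off in(-.01,0,.01):
  Q=[c+u*(off+s)+[0,0,z] for s,z in((-.035,.0007),(.035,.0007),(-.018,.0367),(.018,.0367),(-.035,-.061))]
  print(off,"side",proj("side",Q).round(1).tolist(),"top",proj("top",Q)[[1,3]].round(1).tolist())
E
```

```text
side (287, 246.8) [ 0.0434 -0.0776]
top (382.3, 175) [ 0.0355 -0.0016]
side (288.5, 229.3) [-0.0134  0.0245]
top (394.3, 173.5) [0.0188 0.0369]
side (289, 218.7) [-0.0011  0.0454]
-0.01 side [[287.8, 246.4], [288.3, 227.0], [288.6, 229.2], [288.9, 219.3], [286.6, 266.5]] top [[386.8, 175.5], [398.7, 174.2]]
0 side [[287.9, 243.5], [288.4, 224.4], [288.7, 226.4], [288.9, 216.7], [286.7, 263.5]] top [[382.8, 174.9], [394.6, 173.6]]
0.01 side [[287.9, 240.6], [288.4, 221.8], [288.8, 223.6], [289.0, 214.1], [286.8, 260.6]] top [[378.8, 174.2], [390.5, 172.9]]
```

The plate is now held firmly and close to upright. It sits about 7 mm lower in the hand than nominal and about 1 mm towards -y. I'll move over the slot and check before entering.

Call:
carry_out(
  travel=[
    [0.02,-0.004,0],
    [0.0434,-0.0078,0],
    [0.0434,-0.0078,0.04],
    [0.0434,-0.0078,0.08],
    [0.0434,-0.0078,0.11],
    [0.0434,-0.0078,0.12],
    [0.0434,-0.0078,0.12],
    [0.0434,-0.0078,0.12],
  ],
  rot=[
    [0,0,0],
    [0,0,0],
    [0,0,0],
    [0,0,0],
    [0,0,0],
    [0,0,0],
    [0,0,0],
    [0,0,0],
  ],
)

```text
time: 16.5
tcp_pos: [0.5755, -0.3469, 0.1392]
eef_rot: [-2.398, -2.029, -0.0]
contact_force: [0.2, -0.5, -0.4]
grip_width: 0.149
grip_force: 108.8
```

Run:
```python
from h import *
np.set_printoptions(precision=2,suppress=True)
O=[]
for n,(x0,y0,x1,y1) in (("top",(340,150,400,210)),("side",(255,205,320,305))):
    im=imaging.snapshot(n)[:,:,::-1].copy()
    O.append(cv2.resize(im[y0:y1,x0:x1],None,fx=6,fy=6,interpolation=cv2.INTER_CUBIC))
h=max(o.shape[0] for o in O);O=[cv2.copyMakeBorder(o,0,h-o.shape[0],0,0,0) for o in O]
cv2.imwrite("pics/ins5.png",np.hstack(O))
s=arm.state();print(s["tcp_pos"].round(4),s["eef_rot"],s["contact_force"])
a=np.radians(80.5);u=np.array([np.cos(a),np.sin(a),0])
c=np.array([.575,-.347,0])
f={"top":lambda p:(p-[340,150]+.5)*6-.5,"side":lambda p:(p-[255,205]+.5)*6+[359.5,-.5]}
for nm,h,z in(("blade bottom",.035,.071),("shoulder",.035,.133),("slot",.0365,.055)):
    for n in f: print(nm,n,f[n](proj(n,[c-h*u+[0,0,z],c+h*u+[0,0,z]])).tolist())
```

```text
[ 0.58 -0.35  0.14] [2.4  2.03 0.  ] [-1.29  0.36 -0.5 ]
blade bottom top [[273.8211591866402, 220.28800159453482], [124.58068758958393, 196.0613512693651]]
blade bottom side [[538.5138282656167, 432.1390049477852], [542.4614249733702, 317.0111826649277]]
shoulder top [[319.614500636701, 201.09402780989973], [162.15109097605864, 175.4307794960156]]
shoulder side [[544.9106576067162, 321.0109837144653], [548.5700084962406, 207.55327140219885]]
slot top [[265.9221520093265, 225.42198759764506], [112.36048713291348, 200.5162002865577]]
slot side [[536.8287994061144, 462.14230368630865], [541.0159248214474, 341.73899340163484]]
```

View pics/ins5.png

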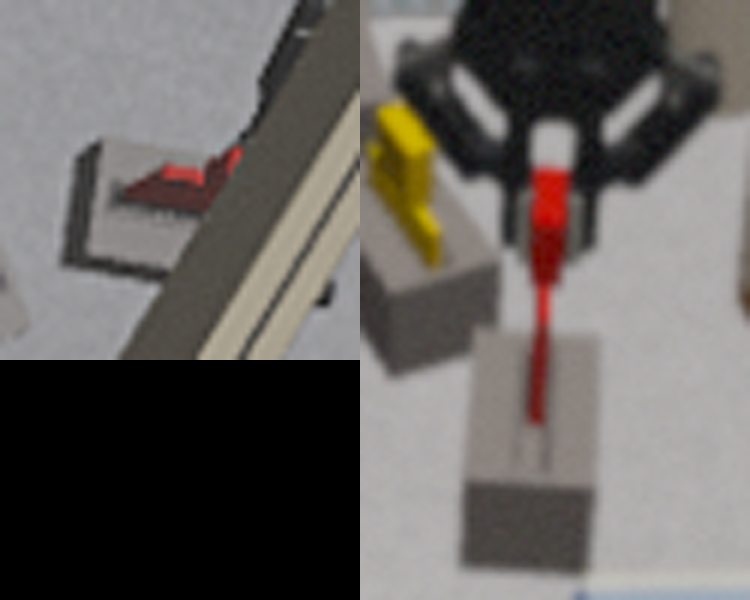

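The picture (my last) shows the plate nearly upright above the slot. The near lower corner is at about (537,424) against a slot near end of about (537,468), with a residual pitch of about 2.5°. I'll correct that and enter.

Call:
carry_out(
  travel=[
    [0,0,0],
    [0.002,0,0.01],
    [0.002,0,0.02],
    [0.002,0,0.03],
    [0.002,0,0.04],
    [0.002,0,0.05],
    [0.002,0,0.058],
    [0.002,0,0.058],
  ],
  rot=[
    [0,-0.007,0],
    [0,-0.007,0],
    [0,-0.007,0],
    [0,-0.007,0],
    [0,-0.007,0],
    [0,-0.007,0],
    [0,-0.007,0],
    [0,-0.007,0],
  ],
)

```text
time: 17.27
tcp_pos: [0.5748, -0.3458, 0.1081]
eef_rot: [2.378, 2.012, -0.053]
contact_force: [-0.8, -0.7, -1.2]
grip_width: 0.142
grip_force: 108.8
```

Call:
carry_out(
  travel=[
    [0,0,0.01],
    [0,0,0.02],
    [0,0,0.03],
    [0,0,0.04],
    [0,0,0.045],
    [0,0,0.05],
    [0,0,0.05],
  ],
  rot=[
    [0,0,0],
    [0,0,0],
    [0,0,0],
    [0,0,0],
    [0,0,0],
    [0,0,0],
    [0,0,0],
  ],
)

```text
time: 17.85
tcp_pos: [0.5751, -0.3469, 0.084]
eef_rot: [2.377, 2.011, -0.053]
contact_force: [-0.3, 0.0, -0.2]
grip_width: 0.147
grip_force: 108.8
```

Free all the way. I'll go down until the floor is felt.

Call:
carry_out(
  travel=[
    [0,0,0.005],
    [0,0,0.01],
    [0,0,0.015],
    [0,0,0.02],
    [0,0,0.02],
  ],
  rot=[
    [0,0,0],
    [0,0,0],
    [0,0,0],
    [0,0,0],
    [0,0,0],
  ],
)

```text
time: 18.27
tcp_pos: [0.5756, -0.3481, 0.0762]
eef_rot: [2.376, 2.009, -0.052]
contact_force: [-3.2, 0.7, 6.6]
grip_width: 0.147
grip_force: 110.0
```

Call:
carry_out(
  travel=[
    [0,0,0.006],
    [0,0,0.006],
    [0,0,0.006],
  ],
  rot=[
    [0,0,0],
    [0,0,0],
    [0,0,0],
  ],
)

```text
time: 18.52
tcp_pos: [0.5758, -0.3486, 0.0758]
eef_rot: [2.376, 2.008, -0.052]
contact_force: [-10.9, 5.3, 23.6]
grip_width: 0.15
grip_force: 112.4
```

Call:
carry_out(
  travel=[
    [0,0,0],
    [0,0,0],
    [0,0,0],
    [0,0,0],
    [0,0,-0.05],
    [0,0,-0.11],
    [0,0,-0.18],
    [0,0,-0.25],
    [0,0,-0.32],
    [0,0,-0.34],
    [0,0,-0.34],
  ],
  rot=[
    [0,0,0],
    [0,0,0],
    [0,0,0],
    [0,0,0],
    [0,0,0],
    [0,0.007,0],
    [0,0.007,0],
    [0,0.007,0],
    [0,0.007,0],
    [0,0.007,0],
    [0,0.007,0],
  ],
  claw=0.6,
)

```text
time: 19.43
tcp_pos: [0.5786, -0.3416, 0.2471]
eef_rot: [2.392, 2.024, 0.003]
contact_force: [0.1, -0.1, 0.1]
grip_width: 0.599
grip_force: 0.0
```

```bash
python3 asc.py 279 235 296 284 side|cut -c1-80
python3 - <<'E'
from h import *
a=np.radians(80.5);u=np.array([np.cos(a),np.sin(a),0]);c=np.array([.575,-.347,.010])
print("home expects side: near shoulder, block near top, block far top, block near bottom",proj("side",[c-.035*u+[0,0,.062],c-.018*u+[0,0,.098],c+.018*u+[0,0,.098],c-.018*u+[0,0,.062]]).round(1).tolist())
s=arm.state();print(s["eef_rot"],s["tcp_pos"])
E
```

```text
[ 0.5776 -0.341   0.2439] [-0.6  0.2 -0.9] 19.4833
cols 279 295
235  .   .   .   .   .   .   .   .   .   .   .   .   .   .   .   .   . 
236  .   .   .   .   .   .   .   .   .   .   .   .   .   .   .   .   . 
237  .   .   .   .   .   .   .   .   .   .   .   .   .   .   .   .   . 
238  .   .   .   .   .   .   .   .   .   .   .   .   .   .   .   .   . 
239  .   .   .   .   .   .   .   .   .   .   .   .   .   .   .   .   . 
240  .   .   .   .   .   .   .   .   .   .   .   .   .   .   .   .   . 
241  .   .   .   .   .   .   .   .   .   .   .   .   .   .   .   .   . 
242  .   .   .   .   .   .   .   .   .   .   .   .   .   .   .   .   . 
243  .   .   .   .   .   .   .   .   .   .   .   .   .   .   .   .   . 
244  .   .   .   .   .   .   .   .   .   .   .   .   .   .   .   .   . 
245  .   .   .   .   .   .   .   .   .   .   .   .   .   .   .   .   . 
246  .   .   .   .   .   .   .   .   .   .   .   .   .   .   .   .   . 
247  .   .   .   .   .   .   .   .   .   .   .   .   .   .   .   .   . 
248  .   .   .   .   .   .   .   .   .   .   .   .   .   .   .   .   . 
249  .   .   .   .   .   .  
[... 2024 characters left out ...]
 .   .   .   .   .   .   .   .   . 
278  .   .   .  144 150 148 128  .   .   .   .   .   .   .   .   .   . 
279  .   .   .  133 124 120 113  .   .   .   .   .   .   .   .   .   . 
280  .   .   .   .  116 111 107  .   .   .   .   .   .   .   .   .   . 
281  .   .   .   .  116 110  .   .   .   .   .   .   .   .   .   .   . 
282  .   .   .   .  113 109  .   .   .   .   .   .   .   .   .   .   . 
283  .   .   .   .  118 117  .   .   .   .   .   .   .   .   .   .   . 
home expects side: near shoulder, block near top, block far top, block near bottom [[284.4, 276.3], [285.1, 260.9], [285.4, 251.1], [284.5, 271.5]]
[2.39518473e+00 2.02681444e+00 1.72842194e-03] [ 0.57762003 -0.34095978  0.2438582 ]
```

The red blank's rows in the side view match the home position. They are offset by the view's constant +1 to +2 rows and do not sit higher. Next is the yellow plate.

```bash
python3 mv.py .5763 -.3407 .2425 80.5 .5325 -.218 .20 109.5; python3 mv.py .5325 -.218 .20 109.5 .5325 -.218 .073 109.5
```

```text
[0.2276, -0.1269, 0.085] [0, 0, np.float64(-0.0806)] rows>= 4.1
[0.0, 0.0, 0.254] [0, 0, np.float64(-0.0)] rows>= 3.0
```

Call:
carry_out(
  travel=[
    [0.06,-0.03,0],
    [0.12,-0.07,0],
    [0.18,-0.1,0.03],
    [0.2276,-0.1269,0.085],
    [0.2276,-0.1269,0.085],
    [0.2276,-0.1269,0.085],
    [0.2276,-0.1269,0.085],
    [0.2276,-0.1269,0.085],
    [0.2276,-0.1269,0.085],
  ],
  rot=[
    [0,0,-0.0806],
    [0,0,-0.0806],
    [0,0,-0.0806],
    [0,0,-0.0806],
    [0,0,-0.0806],
    [0,0,-0.0806],
    [0,0,-0.0806],
    [0,0,-0.0806],
    [0,0,-0.0806],
  ],
)

```text
time: 20.23
tcp_pos: [0.534, -0.2191, 0.2006]
eef_rot: [1.815, 2.561, 0.0]
contact_force: [0.1, -0.1, 0.5]
grip_width: 0.596
grip_force: 0.0
```

Run:
```python
from h import *
s=arm.state();R=cv2.Rodrigues(s["eef_rot"])[0];print(s["tcp_pos"].round(4),s["time"],R.round(3).tolist())
```

```text
[ 0.534  -0.2191  0.2006] 20.2333 [[-0.332, 0.943, 0.002], [0.943, 0.332, -0.001], [-0.002, 0.002, -1.0]]
```

Call:
carry_out(
  travel=[
    [0,0,0.06],
    [0,0,0.12],
    [0,0,0.18],
    [0,0,0.22],
    [0,0,0.254],
    [0,0,0.254],
    [0,0,0.254],
  ],
  rot=[
    [0,0,0],
    [0,0,0],
    [0,0,0],
    [0,0,0],
    [0,0,0],
    [0,0,0],
    [0,0,0],
  ],
)

```text
time: 20.82
tcp_pos: [0.5328, -0.2183, 0.0722]
eef_rot: [-1.815, -2.563, 0.0]
contact_force: [0.4, -0.3, 1.0]
grip_width: 0.602
grip_force: 0.0
```

Call:
carry_out(
  travel=[
    [0,0,0],
    [0,0,0],
    [0,0,0],
    [0,0,0],
    [0,0,0],
    [0,0,0],
    [0,0,0],
  ],
  rot=[
    [0,0,0],
    [0,0,0],
    [0,0,0],
    [0,0,0],
    [0,0,0],
    [0,0,0],
    [0,0,0],
  ],
  claw=0,
  force=60,
)

```text
time: 21.4
tcp_pos: [0.5334, -0.2187, 0.0743]
eef_rot: [1.812, 2.563, -0.001]
contact_force: [-3.9, -2.0, 7.4]
grip_width: 0.153
grip_force: 62.7
```

Call:
carry_out(
  travel=[
    [0,-0.002,0],
    [0,-0.002,0],
    [0,-0.002,-0.006],
    [0,-0.002,-0.012],
    [0,-0.002,-0.024],
    [0,-0.002,-0.04],
    [0,-0.002,-0.06],
    [0,-0.002,-0.08],
  ],
  rot=[
    [0,0,0],
    [0,0,0],
    [0,0,0],
    [0,0,0],
    [0,0,0],
    [0,0,0],
    [0,0,0],
    [0,0,0],
  ],
  force=110,
)

```text
time: 22.07
tcp_pos: [0.5319, -0.2179, 0.1133]
eef_rot: [-1.814, -2.565, -0.0]
contact_force: [0.8, 0.8, -1.3]
grip_width: 0.144
grip_force: 106.9
```

Call:
carry_out(
  travel=[
    [0,0,-0.05],
    [0,0,-0.1],
    [0,0,-0.17],
    [0,0,-0.24],
    [0,0,-0.31],
    [0,0,-0.354],
    [0,0,-0.354],
    [0,0,-0.354],
  ],
  rot=[
    [0,0,0],
    [0,0,0],
    [0,0,0],
    [0,0,0],
    [0,0,0],
    [0,0,0],
    [0,0,0],
    [0,0,0],
  ],
)

```text
time: 22.73
tcp_pos: [0.5329, -0.2183, 0.2924]
eef_rot: [1.811, 2.561, 0.001]
contact_force: [-0.1, -0.3, -1.0]
grip_width: 0.146
grip_force: 107.4
```

```bash
python3 mv.py .5316 -.2183 .29 109.5 .51 .10 .29 100; python3 mv.py .51 .10 .29 100 .534 .2914 .29 89 .534 .2914 .20 89
```

```text
[0.6145, 0.1718, 0.0] [0, 0, np.float64(0.0264)] rows>= 7.7
[0.3686, 0.1137, 0.0] [0, 0, np.float64(0.0306)] rows>= 4.6
[0.3686, 0.1137, 0.18] [0, 0, np.float64(0.0306)] rows>= 5.1
```

Call:
carry_out(
  travel=[
    [0.6145,0.1718,0],
    [0.6145,0.1718,0],
    [0.6145,0.1718,0],
    [0.6145,0.1718,0],
    [0.6145,0.1718,0],
    [0.6145,0.1718,0],
    [0.6145,0.1718,0],
    [0.6145,0.1718,0],
    [0.6145,0.1718,0],
  ],
  rot=[
    [0,0,0.0264],
    [0,0,0.0264],
    [0,0,0.0264],
    [0,0,0.0264],
    [0,0,0.0264],
    [0,0,0.0264],
    [0,0,0.0264],
    [0,0,0.0264],
    [0,0,0.0264],
  ],
)

```text
time: 23.48
tcp_pos: [0.5086, 0.1056, 0.2876]
eef_rot: [-2.011, -2.408, 0.0]
contact_force: [0.1, -0.4, -1.3]
grip_width: 0.147
grip_force: 107.3
```

Call:
carry_out(
  travel=[
    [0.3686,0.1137,0],
    [0.3686,0.1137,0],
    [0.3686,0.1137,0],
    [0.3686,0.1137,0],
    [0.3686,0.1137,0],
    [0.3686,0.1137,0.06],
    [0.3686,0.1137,0.12],
    [0.3686,0.1137,0.18],
    [0.3686,0.1137,0.24],
    [0.3686,0.1137,0.24],
    [0.3686,0.1137,0.24],
    [0.3686,0.1137,0.24],
  ],
  rot=[
    [0,0,0.0306],
    [0,0,0.0306],
    [0,0,0.0306],
    [0,0,0.0306],
    [0,0,0.0306],
    [0,0,0.0306],
    [0,0,0.0306],
    [0,0,0.0306],
    [0,0,0.0306],
    [0,0,0.0306],
    [0,0,0.0306],
    [0,0,0.0306],
  ],
)

```text
time: 24.48
tcp_pos: [0.5348, 0.2916, 0.1704]
eef_rot: [2.242, 2.201, 0.001]
contact_force: [0.7, -0.3, 0.5]
grip_width: 0.151
grip_force: 107.4
```

```bash
cat > ya.py <<'E'
from h import *
import sys
np.set_printoptions(precision=4,suppress=True)
n=sys.argv[1];x0,y0,x1,y1=map(int,sys.argv[2:6])
s=arm.state();print(s["tcp_pos"],s["eef_rot"])
im=imaging.snapshot(n);h=cv2.cvtColor(im,cv2.COLOR_RGB2HSV).astype(int)
for y in range(y0,y1):
    print(y,' '.join("%3d"%h[y,x,2] if 18<h[y,x,0]<36 and h[y,x,1]>95 else (" # " if h[y,x,2]<70 else " . ") for x in range(x0,x1)))
E
python3 ya.py top 118 180 162 212; python3 ya.py side 240 115 262 160
python3 - <<'E'
from h import *
a=np.radians(89);u=np.array([np.cos(a),np.sin(a),0]);c=np.array([.534,.2914,.170])
for n in("top","side"):
    Q=[c+s*u+[0,0,z] for s,z in((-.035,-.001),(.035,-.001),(-.018,.035),(.018,.035),(-.035,-.063),(.035,-.063))]
    print(n,"sh-,sh+,blk-,blk+,bot-,bot+",proj(n,Q).round(1).tolist())
E
```

```text
[0.5348 0.2916 0.1704] [2.2416 2.2009 0.0008]
180  .   .   .   #   #   #   #   #   #   #   #   .   .   .   .   .   .   .   .   .   .   .   .   .   .   .   .   .   .   .   .   .   .   .   .   .   .   .   .   .   .   .   .   . 
181  .   .   .   #   #   #   #   #   #   #   .   .   .   .   .   .   .   .   .   .   .   .   .   .   .   .   .   .   .   .   .   .   .   .   .   .   .   .   .   .   .   .   .   . 
182  .   .   .   #   #   #   #   #   #   .   .   .   .   .   .   .   .   .   .   .   .   .   .   .   .   .   .   .   .   .   .   .   .   .   .   .   .   .   .   .   .   .   .   . 
183  .   .   .   #   #   #   #   #   #   .   .   .   .   .   .   .   .   .   .   .   .   .   .   .   .   .   .   .   .   .   .   .   .   .   .   .   .   .   .   .   .   .   .   . 
184  .   .   .   #   #   #   #   #   #   #   .   .   .   .   .   .   .   .   .   .   .   .   .   .   .   .   .   .   .   .   .   .   .   .   .   .   .   .   .   .   .   .   .   . 
185  .   .   .   #   #   #   #   #   #   #   .   .   .   .   .   .   .   .   .   .   .   .   .   .   .   .   .   .   .   .   .   .   .   .   .   .   .   .
[... 8450 characters left out ...]
   .   .   #   #   #   #   #   #   #   #   #   #   .   .   .   .   .   . 
156  .   .   .   .   .   .   #   #   #   #   #   #   #   #   #   .   .   .   .   .   .   . 
157  .   .   .   .   .   .   #   #   #   #   #   #   #   #   #   .   .   .   .   .   .   . 
158  .   .   .   .   .   .   #   #   #   #   #   #   #   #   #   .   .   .   .   .   .   . 
159  .   .   .   .   .   .   #   #   #   #   #   #   #   #   #   .   .   .   .   .   .   . 
top sh-,sh+,blk-,blk+,bot-,bot+ [[142.2, 196.7], [114.4, 196.4], [131.3, 195.0], [116.5, 194.8], [148.4, 199.3], [122.0, 199.0]]
side sh-,sh+,blk-,blk+,bot-,bot+ [[249.9, 128.7], [248.7, 120.5], [249.5, 117.4], [249.0, 113.4], [249.9, 144.1], [248.8, 135.5]]
```

The yellow plate hangs upright, on target to about 1 mm. I'll lower it step by step.

Call:
carry_out(
  travel=[
    [0,-0.002,0.02],
    [0,-0.002,0.045],
    [0,-0.002,0.06],
    [0,-0.002,0.07],
    [0,-0.002,0.08],
    [0,-0.002,0.09],
    [0,-0.002,0.1],
    [0,-0.002,0.108],
    [0,-0.002,0.108],
  ],
  rot=[
    [0,0,0],
    [0,0,0],
    [0,0,0],
    [0,0,0],
    [0,0,0],
    [0,0,0],
    [0,0,0],
    [0,0,0],
    [0,0,0],
  ],
)

```text
time: 25.33
tcp_pos: [0.533, 0.292, 0.1139]
eef_rot: [-2.241, -2.201, 0.001]
contact_force: [0.2, 4.1, -3.3]
grip_width: 0.148
grip_force: 107.4
```

Call:
carry_out(
  travel=[
    [0,0,0.008],
    [0,0,0.016],
    [0,0,0.024],
    [0,0,0.032],
    [0,0,0.04],
    [0,0,0.046],
    [0,0,0.046],
  ],
  rot=[
    [0,0,0],
    [0,0,0],
    [0,0,0],
    [0,0,0],
    [0,0,0],
    [0,0,0],
    [0,0,0],
  ],
)

```text
time: 25.92
tcp_pos: [0.5336, 0.2921, 0.0917]
eef_rot: [-2.241, -2.201, -0.001]
contact_force: [1.5, 5.8, -2.7]
grip_width: 0.147
grip_force: 107.7
```

Call:
carry_out(
  travel=[
    [0,0,0.004],
    [0,0,0.008],
    [0,0,0.012],
    [0,0,0.014],
    [0,0,0.014],
  ],
  rot=[
    [0,0,0],
    [0,0,0],
    [0,0,0],
    [0,0,0],
    [0,0,0],
  ],
)

```text
time: 26.33
tcp_pos: [0.5344, 0.2925, 0.0894]
eef_rot: [2.241, 2.201, 0.004]
contact_force: [-10.9, 0.1, 28.5]
grip_width: 0.15
grip_force: 112.0
```

The floor is felt at TCP 0.0894, against an expected 0.0893. I'll release and rise.

Call:
carry_out(
  travel=[
    [0,0,0],
    [0,0,0],
    [0,0,0],
    [0,0,0],
    [0,0,-0.05],
    [0,0,-0.12],
    [0,0,-0.19],
    [0,0,-0.26],
    [0,0,-0.26],
    [0,0,-0.26],
  ],
  rot=[
    [0,0,0],
    [0,0,0],
    [0,0,0],
    [0,0,0],
    [0,0,0],
    [0,0,0],
    [0,0,0],
    [0,0,0],
    [0,0,0],
    [0,0,0],
  ],
  claw=0.6,
)

```text
time: 27.17
tcp_pos: [0.5352, 0.2921, 0.2182]
eef_rot: [2.24, 2.199, 0.008]
contact_force: [0.4, 0.7, -0.7]
grip_width: 0.601
grip_force: 0.0
```

```bash
python3 ya.py side 240 135 256 165
python3 - <<'E'
from h import *
a=np.radians(89);u=np.array([np.cos(a),np.sin(a),0]);c=np.array([.534,.2914,.025])
Q=[c+s*u+[0,0,z] for s,z in((-.035,.062),(-.018,.098),(.018,.098),(-.018,.062))]
print("expect near shoulder, blk near top, blk far top, blk near bottom",proj("side",Q).round(1).tolist())
im0=cv2.imread("side_raw.png");h=cv2.cvtColor(im0,cv2.COLOR_BGR2HSV).astype(int)
for y in range(132,148):print(y,[int(h[y,x,2]) if (h[y,x,0]<8 or h[y,x,0]>172) and h[y,x,1]>110 else 0 for x in range(243,256)])
E
python3 mv.py .533 .2914 .216 89 .5340 .1965 .20 159  .5340 .1965 .1 159
```

```text
[0.5352 0.2921 0.2182] [2.2402 2.1994 0.0077]
135  .   .   .   .   .   .   .  143 179 189 181  .   .   .   .   . 
136  .   .   .   .   .   .   .   .  186 196 191  .   .   .   .   . 
137  .   .   .   .   .   .   .   .  186 195 192  .   .   .   .   . 
138  .   .   .   .   .   .   .   .  174 185 182 178  .   .   .   . 
139  .   .   .   .   .   .   .   .  137 139 144  .   .   .   .   . 
140  .   .   .   .   .   .   .   .  119 121 125  .   .   .   .   . 
141  .   .   .   .   .   .   .   .  122 121 123  .   .   .   .   . 
142  .   .   .   .   .   .   .   .  122 118 122  .   .   .   .   . 
143  .   .   .   .   .   .   .   .  121 118 124  .   .   .   .   . 
144  .   .   .   .   .   .   .   .  111 110 116  .   .   .   .   . 
145  .   .   .   .   .   .   .   .   74  82  94  .   .   .   .   . 
146  .   .   .   .   .   #   #   #   #   41  #   #   .   .   .   . 
147  .   .   .   .   .   #   #   #   #   #   #   #   #   #   #   # 
148  .   .   .   .   .   #   17  #   #   #   #   #   #   #   #   # 
149  .   .   .   .   .   #   #   #   #   #   #   #   #   #   #   # 
150  .   .   .   .   .   #   #   #
[... 1313 characters left out ...]
0, 0, 0, 0, 179, 191, 195, 192, 0, 0, 0, 0, 0]
137 [0, 0, 0, 0, 0, 187, 196, 192, 0, 0, 0, 0, 0]
138 [0, 0, 0, 0, 0, 174, 184, 181, 0, 0, 0, 0, 0]
139 [0, 0, 0, 0, 0, 129, 141, 144, 0, 0, 0, 0, 0]
140 [0, 0, 0, 0, 0, 108, 112, 0, 0, 0, 0, 0, 0]
141 [0, 0, 0, 0, 0, 110, 111, 0, 0, 0, 0, 0, 0]
142 [0, 0, 0, 0, 0, 104, 113, 0, 0, 0, 0, 0, 0]
143 [0, 0, 0, 0, 0, 108, 111, 0, 0, 0, 0, 0, 0]
144 [0, 0, 0, 0, 0, 99, 103, 114, 0, 0, 0, 0, 0]
145 [0, 0, 0, 0, 0, 68, 73, 0, 0, 0, 0, 0, 0]
146 [0, 0, 0, 0, 0, 0, 39, 0, 0, 0, 0, 0, 0]
147 [0, 0, 0, 0, 0, 0, 0, 0, 0, 0, 0, 0, 0]
[-0.1897, 0.0053, 0.032] [0, 0, np.float64(-0.1944)] rows>= 9.8
[-0.1897, 0.0053, 0.232] [0, 0, np.float64(-0.1944)] rows>= 9.8
```

The yellow plate's rows are identical to the red's when it was home. Next is the latch, so I'll get the tongue angle from the first picture.

Run:
```python
from h import *
np.set_printoptions(precision=4,suppress=True)
A=lambda p:(np.array(p)+.5)/5.5-.5+[110,165]
T=plane("top",A([(283,328)]),.096)[0];ax=np.array([.5333,.1964])
print(T,np.linalg.norm(T[:2]-ax),np.degrees(np.arctan2(*(T[:2]-ax)[::-1])))
b=plane("top",A([(336,141),(312,234),(345,160),(315,220)]),.132)[:,:2];print(b,[np.degrees(np.arctan2(*(b[i]-b[i+1])[::-1])) for i in(0,2)])
```

```text
[0.4687 0.2239 0.096 ] 0.07023510512411682 156.92829743816532
[[0.5539 0.1932]
 [0.5105 0.2035]
 [0.545  0.1888]
 [0.517  0.2023]] [np.float64(-13.368115492406673), np.float64(-25.676811684170605)]
```

Call:
carry_out(
  travel=[
    [-0.06,0,0.01],
    [-0.12,0.003,0.02],
    [-0.1897,0.003,0.03],
    [-0.1897,0.003,0.03],
    [-0.1897,0.003,0.03],
    [-0.1897,0.003,0.03],
    [-0.1897,0.003,0.03],
    [-0.1897,0.003,0.03],
    [-0.1897,0.003,0.03],
    [-0.1897,0.003,0.03],
    [-0.1897,0.003,0.03],
    [-0.1897,0.003,0.03],
  ],
  rot=[
    [0,0,-0.1917],
    [0,0,-0.1917],
    [0,0,-0.1917],
    [0,0,-0.1917],
    [0,0,-0.1917],
    [0,0,-0.1917],
    [0,0,-0.1917],
    [0,0,-0.1917],
    [0,0,-0.1917],
    [0,0,-0.1917],
    [0,0,-0.1917],
    [0,0,-0.1917],
  ],
)

```text
time: 28.22
tcp_pos: [0.5322, 0.1965, 0.198]
eef_rot: [-0.604, -3.08, 0.003]
contact_force: [-0.7, -0.2, -0.0]
grip_width: 0.602
grip_force: 0.0
```

Call:
carry_out(
  travel=[
    [0,0,0.06],
    [0,0,0.12],
    [0,0,0.17],
    [0,0,0.198],
    [0,0,0.198],
    [0,0,0.198],
  ],
  rot=[
    [0,0,0],
    [0,0,0],
    [0,0,0],
    [0,0,0],
    [0,0,0],
    [0,0,0],
  ],
)

```text
time: 28.72
tcp_pos: [0.532, 0.1965, 0.0998]
eef_rot: [-0.603, -3.08, 0.002]
contact_force: [0.8, -0.2, 0.7]
grip_width: 0.601
grip_force: 0.0
```

Call:
carry_out(
  travel=[
    [0,0,0],
    [0,0,0],
    [0,0,0],
    [0,0,0],
    [0,0,0],
    [0,0,0],
    [0,0,0],
  ],
  rot=[
    [0,0,0],
    [0,0,0],
    [0,0,0],
    [0,0,0],
    [0,0,0],
    [0,0,0],
    [0,0,0],
  ],
  claw=0,
  force=40,
)

```text
time: 29.3
tcp_pos: [0.5345, 0.1974, 0.103]
eef_rot: [0.6, 3.081, 0.003]
contact_force: [-0.9, 1.9, 6.0]
grip_width: 0.136
grip_force: 42.7
```

Call:
carry_out(
  travel=[
    [0,0,0],
    [0,0,0],
    [0,0,0],
    [0,0,0],
    [0,0,0],
    [0,0,0],
    [0,0,0],
    [0,0,0],
    [0,0,0],
    [0,0,0],
    [0,0,0],
    [0,0,0],
  ],
  rot=[
    [0,0,0.015],
    [0,0,0.034],
    [0,0,0.052],
    [0,0,0.07],
    [0,0,0.088],
    [0,0,0.106],
    [0,0,0.124],
    [0,0,0.142],
    [0,0,0.16],
    [0,0,0.178],
    [0,0,0.196],
    [0,0,0.196],
  ],
)

```text
time: 30.3
tcp_pos: [0.5311, 0.1953, 0.1029]
eef_rot: [-2.278, -2.161, 0.009]
contact_force: [-20.0, -9.8, 23.4]
grip_width: 0.135
grip_force: 45.4
```

Run:
```python
from h import *
s=arm.state();R=cv2.Rodrigues(s["eef_rot"])[0];print(np.degrees(np.arctan2(R[1,0],R[0,0])),s["contact_force"],s["moment"],s["joint_positions"][5])
```

```text
86.98236747081671 [-20.02942071  -9.7708721   23.35904729] [-1.70416675  3.25367523  0.09965582] 0.31609991147252287
```

Call:
carry_out(
  travel=[
    [0,0,0],
    [0,0,0],
    [0,0,0],
    [0,0,0],
    [0,0,-0.04],
    [0,0,-0.1],
    [0,0,-0.17],
    [0,0,-0.24],
    [0,0,-0.3],
    [0,0,-0.3],
  ],
  rot=[
    [0,0,0],
    [0,0,0],
    [0,0,0],
    [0,0,0],
    [0,0,0],
    [0,0,0],
    [0,0,0],
    [0,0,0],
    [0,0,0],
    [0,0,0],
  ],
  claw=0.5,
)

```text
time: 31.13
tcp_pos: [0.5365, 0.1978, 0.2595]
eef_rot: [2.267, 2.167, 0.016]
contact_force: [1.0, 1.0, 1.5]
grip_width: 0.502
grip_force: 0.0
```

Call:
carry_out(
  travel=[
    [-0.2,-0.1,0],
    [-0.4,-0.2,0],
    [-0.5,-0.25,0],
    [-0.5,-0.25,0],
    [-0.5,-0.25,0],
    [-0.5,-0.25,0],
    [-0.5,-0.25,0],
    [-0.5,-0.25,0],
    [-0.5,-0.25,0],
  ],
  rot=[
    [0,0,0],
    [0,0,0],
    [0,0,0],
    [0,0,0],
    [0,0,0],
    [0,0,0],
    [0,0,0],
    [0,0,0],
    [0,0,0],
  ],
)

```text
time: 31.88
tcp_pos: [0.3968, -0.0485, 0.2513]
eef_rot: [2.274, 2.166, 0.001]
contact_force: [0.2, 0.3, -1.1]
grip_width: 0.5
grip_force: 0.0
```

```bash
python3 ya.py top 118 182 182 210
python3 - <<'E'
from h import *
ax=np.array([.5333,.1964,0])
im=imaging.snapshot("top").astype(int);im0=cv2.imread("top_raw.png")[:,:,::-1].astype(int)
for ang in (157,88):
    d=np.array([np.cos(np.radians(ang)),np.sin(np.radians(ang)),0])
    P=[ax+d*r+[0,0,.096] for r in (.04,.05,.06)]
    p=proj("top",P).round().astype(int);print(ang,p.tolist(),"now",[im[y,x].tolist() for x,y in p],"start",[im0[y,x].tolist() for x,y in p])
d=np.abs(im-im0).sum(2)>70;n,l,st,c=cv2.connectedComponentsWithStats(d.astype(np.uint8))
print([(st[i].tolist()) for i in range(1,n) if st[i,4]>15])
s0=cv2.imread("side_raw.png")[:,:,::-1].astype(int);s=imaging.snapshot("side").astype(int)
d=np.abs(s-s0).sum(2)>90;n,l,st,c=cv2.connectedComponentsWithStats(d.astype(np.uint8))
print([(st[i].tolist()) for i in range(1,n) if st[i,4]>12])
E
```

```text
[ 0.3968 -0.0485  0.2513] [2.2743 2.1661 0.001 ]
182  .   .   .   .   .   .   .   .   .   .   .   .   .   .   .   .   .   .   .   .   .   .   .   .   .   .   .   .   .   .   .   .   .   .   .   .   .   .   .   .   .   .   .   .   .   .   .   .   .   .   .   .   .   .   .   .   .   .   .   .   .   .   .   . 
183  .   .   .   .   .   .   .   .   .   .   .   .   .   .   .   .   .   .   .   .   .   .   .   .   .   .   .   .   .   .   .   .   .   .   .   .   .   .   .   .   .   .   .   .   .   .   .   .   .   .   .   .   .   .   .   .   .   .   .   .   .   .   .   . 
184  .   .   .   .   .   .   .   .   .   .   .   .   .   .   .   .   .   .   .   .   .   .   .   .   .   .   .   .   .   .   .   .   .   .   .   .   .   .   .   .   .   .   .   .   .   .   .   .   .   .   .   .   .   .   .   .   .   .   .   .   .   .   .   . 
185  .   .   .   .   .   .   .   .   .   .   .   .   .   .   .   .   .   .   .   .   .   .   .   .   .   .   .   .   .   .   .   .   .   .   .   .   .   .   .   .   .   .   .   .   .   .   .   .   .   .   .   .   .   .   .   .   .   .   .   .   .   .   .   . 
186  .   . 
[... 6564 characters left out ...]
 190, 9, 5, 26], [314, 195, 26, 12, 111], [124, 196, 17, 5, 79], [158, 196, 8, 6, 37], [143, 199, 9, 3, 26], [163, 203, 9, 13, 44], [175, 212, 159, 172, 4941], [236, 218, 5, 7, 17], [223, 262, 4, 15, 21], [296, 269, 29, 115, 214], [419, 287, 93, 97, 3751]]
[[0, 0, 45, 31, 747], [100, 0, 17, 14, 135], [114, 0, 119, 152, 6237], [44, 4, 120, 138, 7390], [24, 33, 34, 56, 387], [82, 45, 23, 30, 154], [73, 46, 24, 31, 188], [196, 94, 5, 3, 13], [80, 97, 7, 8, 34], [85, 106, 7, 12, 58], [32, 111, 40, 51, 967], [47, 118, 35, 22, 283], [100, 135, 62, 162, 5410], [248, 135, 3, 7, 16], [91, 142, 9, 6, 32], [241, 144, 17, 12, 124], [102, 199, 10, 11, 35], [256, 222, 12, 27, 170], [282, 253, 6, 31, 135]]
```

The tongue now lies at 88°, which is locked over the slot end. Both plates are home, and nothing else on the bench shows any change.

```bash
python3 -c "
from cell import ticket
print(ticket.finish_job())"
```

```text
the job is handed in; nothing more can be done
None
```

The job is handed in: the red blank is home in the empty stand, the yellow check plate is home in the reader, and the latch is locked over it, finished at about 32 s; the red blank tipped over in the stand on the first try and had to be re-gripped and reinserted.

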